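Align a quarter-turn fastener with its key and hold the access panel shut

ROBOT

A 6-joint arm with a two-finger parallel gripper is mounted at the origin on a cart in front of the work surface, level with it; the furniture and walls round the work are solid. World frame = base frame: x ahead of the robot, y to its left, z up, the work surface at z = 0. Lengths are in m, angles in degrees, forces in N, time in s.
With the tool pointing down it reaches from about 0.325 to 0.925 m from the base axis. Payload 3.1 kg.
Tool frame: the origin (TCP) lies at the very end of the fingers, on their centre line; the grasp point (between the pads) lies 19 mm behind it (arm.grasp_offset is the distance from the TCP to the grasp point, in m); x points along the fingers, y is the direction in which the jaws open and shut, and the axes are right-handed (so a half turn about x gives the same grasp; the last joint's range is limited). The gripper opens to 85 mm and grips with 20 to 120 N. Pads are 22 mm wide; open, the fingers measure 114 mm over their backs; the gripper's body (76 mm by 85 mm) begins 54 mm behind the grasp point. The pads swing forward as they close: fully open they stand 13 mm farther back than shut.
Start: joints at [69.202, 12.427, 92.441, -0, 75.132, -6.429], TCP at [0.155, 0.605, 0.203] pointing down, gripper open.
Joint ranges: [-157.48, 157.48], [-44.54, 120.13], [17.64, 146.25], [-64.5, 244.5], [7.68, 150.69], [-147.95, 147.95]. Speed limits (degrees/s): [159.86, 159.86, 180, 180, 180, 180].

INTERFACE

Orientations are given as [roll, pitch, yaw] about the fixed x, y, z axes, in that order (R = Rz(yaw) Ry(pitch) Rx(roll)).
In Python, from station import arm, snapshot gives the robot as it stands.
- The arm moves only by the shell command python3 -m creep 'ROWS' [FORCE]. ROWS is JSON, a list of rows, each an object with "xyz": the shift along the tool's x, y, z in mm, a list of three; "turn": the turn, a rotation vector about the tool's x, y, z in rad, a list of three; "grip": the closure in counts, from 0 (fully open) to 255 (shut). A call has 1 to 12 rows; each row shifts and turns the commanded pose from where the row before left it, along the tool's axes as they then stand; what a row does not reach is not made up. A row lasts 1/12 s, in which the tool goes at most 41.7 mm and 7.16 degrees, less where a joint would pass 70% of its speed; a pose out of reach is approached as far as the arm can. A call is refused whole if a number of a shift passes 41.7 or a number of a turn 0.125, either way. A call with a gripper value outside its range is refused whole. The fingers move at their own pace and stop on an object; FORCE is the grip in N (left out, the last holds). Time passes only in rows, so rows that do not move let the fingers close. It gives the time, the measured TCP pose, the force and the opening at its end, in the units of the state.
- arm.state(): the state, without advancing time (a new reading comes with each control period).
- snapshot(name): name is "scene" or "top" or "wrist"; returns a dict with "color" (420x560x3 uint8, red, green, blue), "fx", "fy", "cx", "cy" (pixels), "xyz" and "attitude" of the camera in the world. Camera axes: x right, y down, z forward; pixel columns grow to the right and rows downward; lengths in m; the calibration is good to about 2 mm. A picture is of the moment at which its call begins. There is no depth.
- arm.sign_off(): hands the job in, once; it reports no verdict.
The state is a dict: "t": time; "joint_positions": joint angles; "dq": joint speeds; "tau": joint torques, N m; "tcp_pos": TCP position; "tcp_rot": TCP orientation; "wrist_force": force on the tool from outside, world axes, zero at the start; "moment": the same for the moment, N m; "gripper_width": finger opening in m.
Only numpy, scipy, OpenCV 4.12 (cv2) and the standard library are available. Lean on these libraries where they do the work, as an engineer would, in place of code of your own. Each camera call takes 0.05 s, during which the arm holds its last target.

TASK

The hinged access panel of the grey instrument case stands ajar, because the crossbar of its quarter-turn fastener lies across the panel's slot. Fit the dark square-bored key fully onto the fastener's square shaft, turn it clockwise (seen from above) to its stop so that the crossbar lines up with the slot, and leave the key on the shaft; then press the panel down with the fingers until it lies flush on the case. Finish while still holding it pressed down, without letting go, and leave the weight, vial and tin standing where they are.

Things in the scene. Friction and masses are not known exactly. Their poses are not given: they have to be found in the camera images.
- key: dark steel key, upright on the bench, bore down, 46 mm tall, 0.12 kg. Origin: centre of its underside = mouth of the bore. Lower 20 mm: 27 mm square hub with a 15.4 mm square blind bore 15 mm deep, sides along the key's x, y. Upper 26 mm: thumb bar 46 long (key x) x 12 mm thick (y), to pinch from above. May stand in any of four places, among the weight, vial and tin
- stud_top (a point): centre of the top of the fastener's upright steel shaft, 86 mm above the bench. Top 16 mm: 14 mm square, tapered to 11 mm in the last 4 mm, sides along the point's x, y; round 16 mm neck below. Crossbar 50x14x4 mm along point x, 32-36 mm lower, under the panel. Turns with it. Key fits in any of 4 quarter positions, 0.7 mm play a side (0.1 rad); fully on, its underside is 15 mm below here
- stud (a joint): turn of the fastener (rad), growing clockwise seen from above: 0 = crossbar square across the slot, 1.571 = lined up with the slot, at a firm stop. Starts at 0.2 to 0.6, needs about 0.1 N m, stays where it is left. The crossbar passes the slot only from about 1.43 on
- panel (a joint): angle of the panel (rad), growing as it is pressed down: 0 = sprung open (its start; free edge 20 mm up), 0.16 = flush on the case. A spring opens it again when let go; about 8 N straight down on a pad keeps it flush. With the crossbar across the slot it is blocked at 0.03 to 0.05
- pad_left (a point): centre of the upper face of the left black rubber press pad, 26 mm across, near the panel's free edge, 58 mm to the left (case +y) of the fastener and 22 mm nearer the case front. Moves with the panel: about 68 mm above the bench when open, 50 mm when flush. Either pad serves
- pad_right (a point): as pad_left, on the right (case -y) side
- case: grey instrument case, fixed, 160 (x) x 190 (y) x 45 mm tall, origin at the centre of its underside, front (-x) to the robot. Its top is an aluminium panel 130x164x4 mm, hinged at the far edge, free edge in front. The panel's slot, 54x22 mm, runs along case y round the fastener, which stands 30 mm in front of the case centre
- weight: brass balance weight with a knob, 28 mm across, 38 mm tall, origin at the centre of its underside; must not be moved
- vial: sample vial with a screw cap, 28 mm across, 65 mm tall, origin at the centre of its underside; must not be moved
- tin: lidded aluminium tin, 69 mm across, 44 mm tall, origin at the centre of its underside; must not be moved
There are look-alikes about, which are no part of the job. Of the things that look like the key, the largest one is meant.

How it is judged (in metres and radians):
On the way, in this order (a step that is already met when the one before it is completed fails the run):
1. the key is fully on the fastener's square shaft (horizontal distance between key and stud_top below 0.004 m and z of key in the frame of stud_top below -0.012 m and angle between key's own z axis and vertical below 0.12 rad), for 0.2 s.
2. with the key on, the fastener is turned clockwise until the crossbar lines up with the slot (all of step 1 and value of joint stud above 1.46 rad), for 0.2 s.
3. the panel is pressed flush on the case by the fingers (all of step 2 and value of joint panel above 0.146 rad and contact force between the fingers and panel above 3 N), for 0.2 s.
At the end, for the whole second after the job is handed in: fingers still push on the panel with over 3 N and hold it flush (within 0.014 rad); fastener within 0.11 rad of its aligned stop; key still fully on the shaft (centred within 4 mm, underside at least 12 mm below the shaft top, tilted under 0.12 rad) (all of step 3); the arm keeps its last pose, push and grip.
It fails at once if the weight is moved more than 30 mm or knocked over (distance of weight from where it was at the start of the episode above 0.03 m or angle between weight's own z axis and vertical above 0.6 rad).
It fails at once if the vial is moved more than 30 mm or knocked over (distance of vial from where it was at the start of the episode above 0.03 m or angle between vial's own z axis and vertical above 0.6 rad).
It fails at once if the tin is moved more than 30 mm or knocked over (distance of tin from where it was at the start of the episode above 0.03 m or angle between tin's own z axis and vertical above 0.6 rad).
It also fails if it takes over 58 s, if anything falls off the work surface, if the arm or the gripper's body presses on something with over 40 N, if the wrist force passes 120 N, or if a joint passes its speed limit or range.

## Working session

There is one attempt and no reset: what is moved stays moved. The work goes in short steps, Python scripts to look and compute and a shell command to move; the robot and the scene stay as the last step left them, time stands still between calls to the robot, and variables do not carry over. Pictures are saved under pics/ and viewed, and the job is handed in when it is done.

```bash
mkdir -p pics; ls
cat > h.py <<'E'
from station import arm, snapshot
import numpy as np, cv2
from scipy.spatial.transform import Rotation as R
def snap(n,f):
    s=snapshot(n); cv2.imwrite('pics/'+f+'.png',s['color'][:,:,::-1]); 
    np.save('pics/'+f+'.npy',{k:s[k] for k in s},allow_pickle=True); return s
def ld(f): return np.load('pics/'+f+'.npy',allow_pickle=True).item()
E
python3 - <<'E'
from h import *
for n in ['scene','top','wrist']:
    s=snap(n,n+'0'); print(n,s['fx'],s['fy'],s['cx'],s['cy'],s['xyz'],s['attitude'])
st=arm.state(); print(st)
E
```

```text
pics
scene 494.46321388855205 494.46321388855205 275.1071694759282 208.5227992969942 [ 0.01820494 -0.54742533  0.76267547] [-1.32395868e+02 -4.24510205e-02 -4.29668314e+01]
top 474.39022681703335 474.39022681703335 278.5933313965573 207.18556145655373 [ 0.46767091 -0.0173389   1.3131514 ] [-177.27716145   -0.21431066  -90.41931693]
wrist 351.8418787022335 351.8418787022335 282.8096925592102 206.02267146146463 [0.08596391 0.62348405 0.37137545] [1.63914051e+02 5.78734930e-02 7.56438794e+01]
{'t': 0.15, 'joint_positions': array([ 6.92013408e+01,  1.24679284e+01,  9.25103866e+01, -1.00510741e-03,
        7.51312223e+01, -6.42948695e+00]), 'dq': array([-0.06630251, -0.16222832, -0.27912558, -0.00783283, -0.00376689,
       -0.0426685 ]), 'tau': array([-1.35556124e-04, -3.97452092e+01, -3.04414630e+01, -1.27843205e-04,
        5.86617927e-03,  5.15706517e-06]), 'tcp_pos': array([0.15485114, 0.60479721, 0.20232879]), 'tcp_rot': array([ -95.92162013,   89.89045842, -110.29053356]), 'wrist_force': array([ 0.3699978 , -0.53287729, -0.26665021]), 'moment': array([ 0.04032522, -0.02958848,  0.03953332]), 'gripper_width': 0.08529071419588455}
```

View pics/scene0.png

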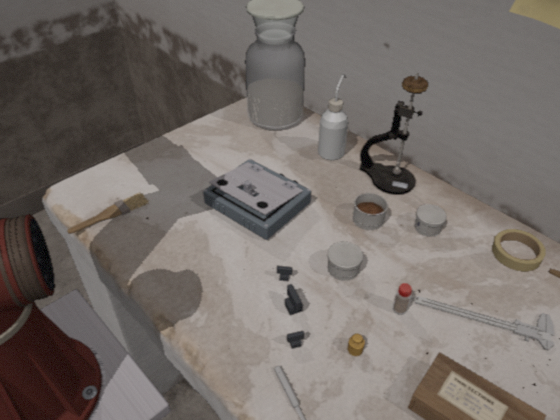

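View pics/top0.png

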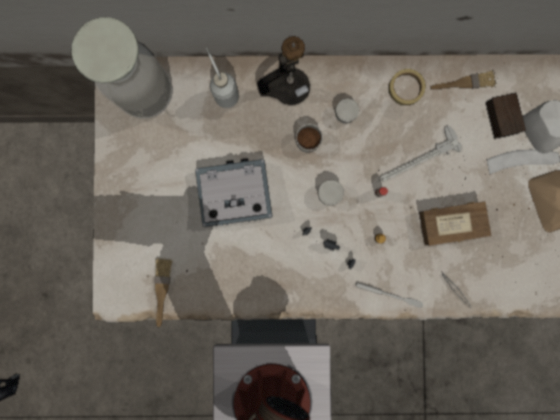

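View pics/wrist0.png

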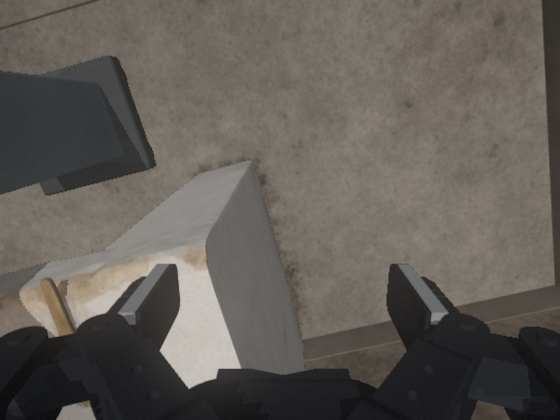

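The three dark look-alikes are at top pixels (307,230), (331,244) and (351,263), and scene pixels (285,271), (293,299) and (296,338). The middle one looks largest, so I'll enlarge it to confirm.

```bash
python3 - <<'E'
from h import *
a=ld('scene0')['color'][255:355,250:330,::-1]; b=ld('top0')['color'][215:275,295:365,::-1]
c=ld('top0')['color'][150:235,185:280,::-1]
cv2.imwrite('pics/crop0.png',np.hstack([cv2.resize(x,(int(x.shape[1]*420/x.shape[0]*0.7)//1,294),interpolation=cv2.INTER_CUBIC) for x in (a,b)]))
c2=ld('scene0')['color'][155:235,195:320,::-1]
cv2.imwrite('pics/crop1.png',np.hstack([cv2.resize(x,(390,350),interpolation=cv2.INTER_CUBIC) for x in (c,c2)]))
# rays
def ray(s,u,v,z):
    d=R.from_euler('xyz',s['attitude'],degrees=True).as_matrix()@np.array([(u-s['cx'])/s['fx'],(v-s['cy'])/s['fy'],1])
    return s['xyz']+d*(z-s['xyz'][2])/d[2]
t=ld('top0'); s=ld('scene0')
for p in [(307,230),(331,244),(351,263)]: print('top',p,ray(t,*p,.04))
for p in [(285,272),(293,298),(296,338)]: print('sc',p,ray(s,*p,.025))
for p in [(213,213),(257,207)]: print('pads',ray(t,*p,.068))
for p in [(221,196),(272,206)]: print('pads sc',ray(s,*p,.068))
E
cat >> h.py <<'E'
def ray(s,u,v,z):
    d=R.from_euler('xyz',s['attitude'],degrees=True).as_matrix()@np.array([(u-s['cx'])/s['fx'],(v-s['cy'])/s['fy'],1])
    return s['xyz']+d*(z-s['xyz'][2])/d[2]
E
```

```text
top (307, 230) [ 0.46640041 -0.09826082  0.04      ]
top (331, 244) [ 0.42848229 -0.16216628  0.04      ]
top (351, 263) [ 0.37742343 -0.21501815  0.04      ]
sc (285, 272) [ 0.4588759  -0.10327387  0.025     ]
sc (293, 298) [ 0.42646512 -0.15839313  0.025     ]
sc (296, 338) [ 0.37054851 -0.22265665  0.025     ]
pads [0.51280355 0.14985085 0.068     ]
pads [0.52774612 0.03429855 0.068     ]
pads sc [0.47939672 0.11707265 0.068     ]
pads sc [0.53775214 0.01916506 0.068     ]
```

View pics/crop0.png

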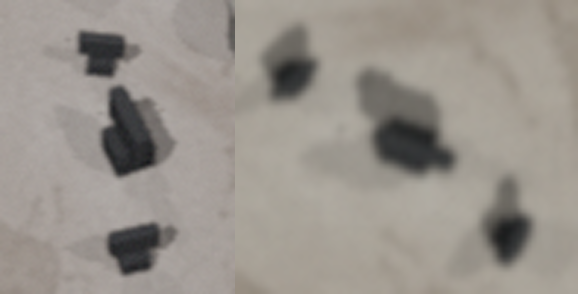

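View pics/crop1.png

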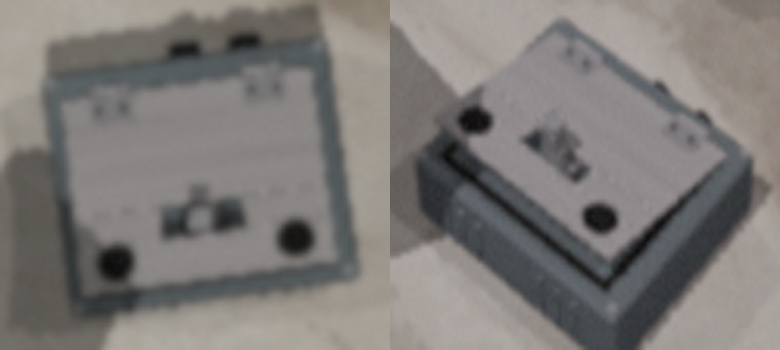

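```bash
cat >> h.py <<'E'
def T():
    st=arm.state(); return np.array(st['tcp_pos']),R.from_euler('xyz',st['tcp_rot'],degrees=True).as_matrix(),st
def delta(target,jawdir=None):
    """jawdir: world azimuth deg of tool y (mod 180 choose nearest). prints tool turn and shift before/after turn"""
    p,M,st=T(); d=np.array(target)-p
    ya=np.degrees(np.arctan2(M[1,1],M[0,1]))
    print('t',round(st['t'],2),'p',p.round(4),'ya',ya.round(2),'tilt',M[:,0].round(3),'F',np.round(st['wrist_force'],1),'w',round(st['gripper_width'],4),'q6',np.round(st['joint_positions'],1))
    print('shift(tool mm) before turn',(M.T@d*1000).round(1))
    if jawdir is not None:
        da=(jawdir-ya+90)%180-90
        print('turn about tool x rad: near',round(-np.radians(da),4),'other',round(-np.radians(da-180*np.sign(da)),4))
        M2=R.from_euler('z',da,degrees=True).as_matrix()@M
        print('shift after near turn',(M2.T@d*1000).round(1))
E
python3 - <<'E'
from h import *
p,M,st=T(); print(M.round(3))
w=ld('wrist0'); print('cam in tool',M.T@(w['xyz']-p)); print((M.T@R.from_euler('xyz',w['attitude'],degrees=True).as_matrix()).round(3))
t=ld('top0'); s=ld('scene0')
for p in [(213,213),(257,207)]: print('pads',ray(t,*p,.068))
for p in [(222,182),(262,205)]: print('pads sc',ray(s,*p,.068))
delta([.5,.09,.33])
E
```

```text
[[-0.001  0.248  0.969]
 [-0.002  0.969 -0.248]
 [-1.    -0.002 -0.   ]]
cam in tool [-0.16903418  0.00068547 -0.07140305]
[[-0.001 -0.277  0.961]
 [ 1.    -0.     0.001]
 [-0.     0.961  0.277]]
pads [0.51280355 0.14985085 0.068     ]
pads [0.52774612 0.03429855 0.068     ]
pads sc [0.51043897 0.15275693 0.068     ]
pads sc [0.52449796 0.03576715 0.068     ]
t 0.15 p [0.1549 0.6048 0.2023] ya 75.63 tilt [-0.001 -0.002 -1.   ] F [ 0.4 -0.5 -0.3] w 0.0853 q6 [69.2 12.5 92.5 -0.  75.1 -6.4]
shift(tool mm) before turn [-127.  -413.3  462.1]
```

Run:
```python
from h import *
delta([.46,.11,.32],90)
```

```text
t 0.15 p [0.1549 0.6048 0.2023] ya 75.63 tilt [-0.001 -0.002 -1.   ] F [ 0.4 -0.5 -0.3] w 0.0853 q6 [69.2 12.5 92.5 -0.  75.1 -6.4]
shift(tool mm) before turn [-117.  -403.8  418.4]
turn about tool x rad: near -0.2508 other 2.8908
shift after near turn [-116.8 -495.   305.1]
```

```bash
python3 -m creep '[{"xyz":[-10,-20,15],"turn":[0,0,0],"grip":0},{"xyz":[-10,-20,15],"turn":[0,0,0],"grip":0},{"xyz":[-10,-24,24],"turn":[0,0,0],"grip":0},{"xyz":[-10,-24,24],"turn":[0,0,0],"grip":0},{"xyz":[-10,-24,24],"turn":[0,0,0],"grip":0},{"xyz":[-10,-24,24],"turn":[0,0,0],"grip":0},{"xyz":[-10,-24,24],"turn":[0,0,0],"grip":0},{"xyz":[-10,-24,24],"turn":[0,0,0],"grip":0},{"xyz":[-10,-24,24],"turn":[0,0,0],"grip":0},{"xyz":[-10,-24,24],"turn":[0,0,0],"grip":0},{"xyz":[-10,-24,24],"turn":[0,0,0],"grip":0},{"xyz":[-7,-24,24],"turn":[0,0,0],"grip":0}]'
python3 -m creep '[{"xyz":[0,-24,24],"turn":[0,0,0],"grip":0},{"xyz":[0,-24,24],"turn":[0,0,0],"grip":0},{"xyz":[0,-24,24],"turn":[0,0,0],"grip":0},{"xyz":[0,-24,24],"turn":[0,0,0],"grip":0},{"xyz":[0,-18,24],"turn":[0,0,0],"grip":0},{"xyz":[0,-10,20],"turn":[0,0,0],"grip":0},{"xyz":[0,0,10],"turn":[0,0,0],"grip":0},{"xyz":[0,0,0],"turn":[0,0,0],"grip":0},{"xyz":[0,0,0],"turn":[0,0,0],"grip":0}]'
python3 - <<'E'
from h import *
delta([.46,.11,.32],90); snap('wrist','wrist1')
E
```

```text
t: 1.15
tcp_pos: [0.3477, 0.2658, 0.3213]
tcp_rot: [42.0, 89.9, 27.6]
wrist_force: [0.5, 1.2, -0.2]
gripper_width: 0.0851
t: 1.9
tcp_pos: [0.4613, 0.1103, 0.3199]
tcp_rot: [176.6, 89.9, 162.2]
wrist_force: [-0.3, 0.1, 0.6]
gripper_width: 0.0856
t 1.9 p [0.4613 0.1103 0.3199] ya 75.61 tilt [-0.002  0.001 -1.   ] F [-0.3  0.1  0.6] w 0.0856 q6 [  4.9 -10.7 103.5   0.   87.3 -70.7]
shift(tool mm) before turn [-0.1 -0.6 -1.2]
turn about tool x rad: near -0.2511 other 2.8905
shift after near turn [-0.1 -0.3 -1.3]
```

View pics/wrist1.png

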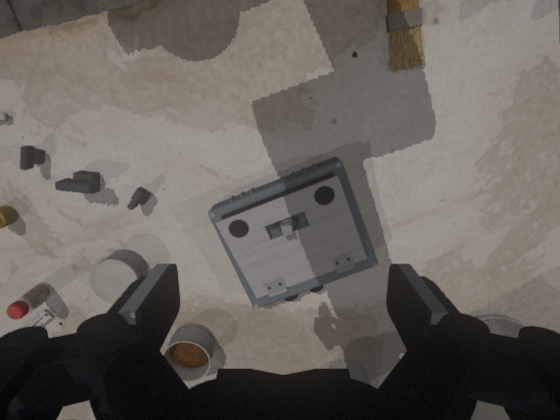

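Run:
```python
from h import *
w=ld('wrist1'); c=w['color'][:,:,::-1]
a=cv2.resize(c[190:260,225:345],(720,420),interpolation=cv2.INTER_CUBIC)
b=cv2.resize(c[140:220,20:160],(700,400),interpolation=cv2.INTER_CUBIC)
cv2.imwrite('pics/c2.png',a);cv2.imwrite('pics/c3.png',b)
g=cv2.cvtColor(w['color'],cv2.COLOR_RGB2GRAY)
m=((g<55)*255).astype(np.uint8)[:250]
n,l,s,ce=cv2.connectedComponentsWithStats(m)
for i in range(1,n):
    if s[i,4]>60: print(s[i],ce[i].round(1),ray(w,*ce[i],.068).round(4),ray(w,*ce[i],.03).round(4))
```

```text
[  6   0  17  31 112] [14.  14.4] [ 0.2299 -0.1278  0.068 ] [ 0.2153 -0.1509  0.03  ]
[386   0  11  32 144] [389.4  11.1] [0.327  0.2644 0.068 ] [0.3211 0.2766 0.03  ]
[ 26 147   9  22 145] [ 30.1 157. ] [ 0.3754 -0.1785  0.068 ] [ 0.3739 -0.2062  0.03  ]
[284 157  55  24 254] [311.3 168.2] [0.4722 0.1444 0.068 ] [0.4794 0.1458 0.03  ]
[226 171 109  46 490] [289.  190.4] [0.4923 0.1115 0.068 ] [0.5013 0.1099 0.03  ]
[315 186  19  19 285] [324.  195.1] [0.5087 0.152  0.068 ] [0.5192 0.1541 0.03  ]
[292 213  13  17  86] [295.9 220.7] [0.5324 0.1105 0.068 ] [0.545  0.1088 0.03  ]
[230 221  18  16 227] [238.5 228.2] [0.5241 0.0375 0.068 ] [0.536  0.0292 0.03  ]
```

View pics/c2.png

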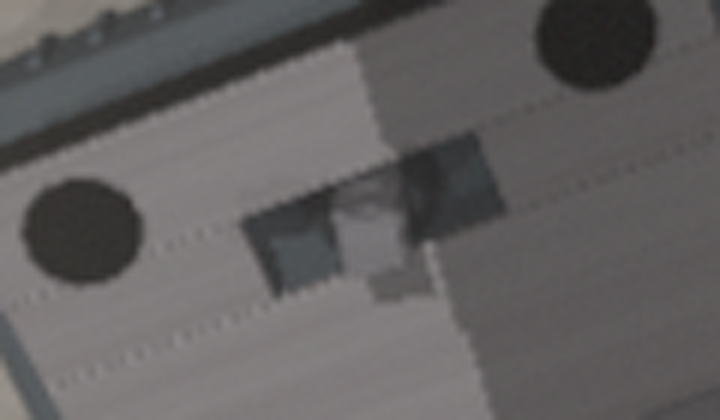

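View pics/c3.png

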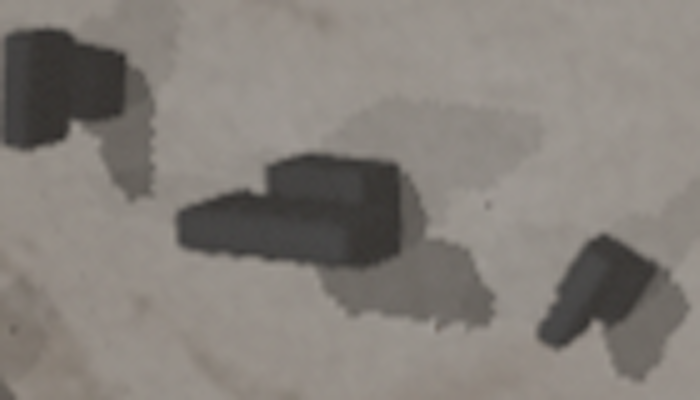

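Run:
```python
from h import *
print(ray(ld('wrist1'),286.3,229.7,.086))
delta([.607,.08,.14])
```

```text
[0.53477236 0.09713748 0.086     ]
t 1.95 p [0.461  0.1107 0.3201] ya 75.68 tilt [-0.001  0.001 -1.   ] F [0.3 0.1 0.5] w 0.0857 q6 [  5.  -10.7 103.5   0.   87.3 -70.7]
shift(tool mm) before turn [179.8   6.4 149.4]
```

```bash
python3 -m creep '[{"xyz":[10,0,15],"turn":[0,0,0],"grip":0},{"xyz":[20,0,20],"turn":[0,0,0],"grip":0},{"xyz":[25,1,20],"turn":[0,0,0],"grip":0},{"xyz":[25,1,20],"turn":[0,0,0],"grip":0},{"xyz":[25,1,20],"turn":[0,0,0],"grip":0},{"xyz":[25,1,20],"turn":[0,0,0],"grip":0},{"xyz":[25,1,20],"turn":[0,0,0],"grip":0},{"xyz":[20,1,12],"turn":[0,0,0],"grip":0},{"xyz":[5,0,2],"turn":[0,0,0],"grip":0},{"xyz":[0,0,0],"turn":[0,0,0],"grip":0},{"xyz":[0,0,0],"turn":[0,0,0],"grip":0}]'
python3 - <<'E'
from h import *
delta([.607,.08,.14]); w=snap('wrist','wrist2')
E
```

```text
t: 2.87
tcp_pos: [0.6068, 0.0799, 0.1409]
tcp_rot: [171.2, 90.0, 156.9]
wrist_force: [-0.0, -0.4, 1.1]
gripper_width: 0.0854
t 2.87 p [0.6068 0.0799 0.1409] ya 75.71 tilt [-0.001  0.    -1.   ] F [-0.  -0.4  1.1] w 0.0854 q6 [  0.9  14.2  97.3   0.   68.5 -74.8]
shift(tool mm) before turn [0.9 0.2 0.2]
```

View pics/wrist2.png

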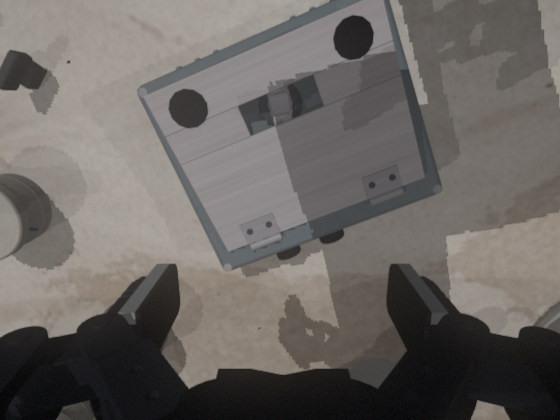

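Run:
```python
from h import *
w=ld('wrist2'); c=w['color'][:,:,::-1]
a=cv2.resize(c[72:142,235:325],(774,602)[:2],interpolation=cv2.INTER_CUBIC)
a=cv2.convertScaleAbs(a[:600],alpha=1.6,beta=-20)
cv2.imwrite('pics/c4.png',a)
g=cv2.cvtColor(w['color'],cv2.COLOR_RGB2GRAY)
m=((g<45)*255).astype(np.uint8)[:150]
n,l,s,ce=cv2.connectedComponentsWithStats(m)
P=[]
for i in range(1,n):
    if s[i,4]>800 and s[i,2]<60 and 150<ce[i][0]<400: P.append(ray(w,*ce[i],.068)); print(s[i],ce[i].round(1),P[-1].round(4))
d=P[0]-P[1]; d=-d if d[1]<0 else d; print(np.linalg.norm(d),np.degrees(np.arctan2(d[1],d[0])))
```

```text
[ 334   16   39   43 1288] [353.2  37. ] [0.5093 0.1515 0.068 ]Traceback (most recent call last):
  File "<stdin>", line 12, in <module>
IndexError: list index out of range
```

View pics/c4.png

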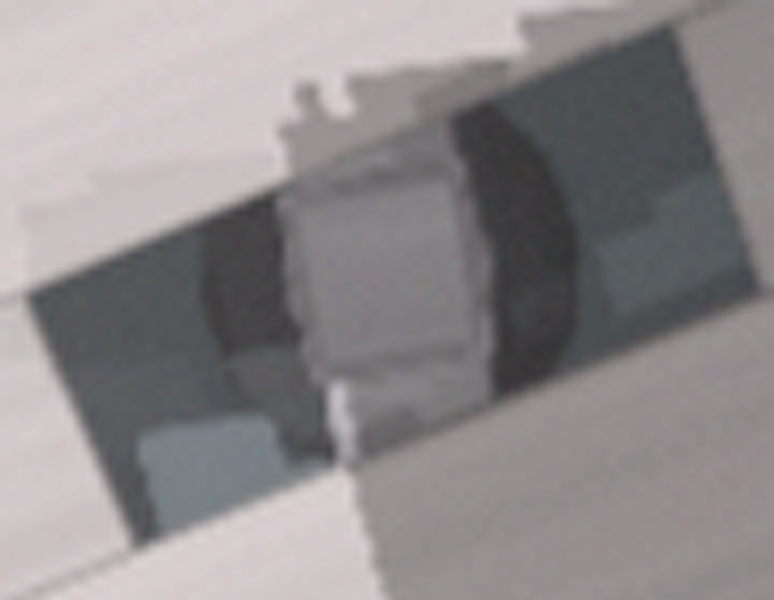

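Run:
```python
from h import *
w=ld('wrist2')
f=lambda x,y,z: ray(w,235+(x+.5)/8.6-.5,72+(y+.5)/8.6-.5,z)
az=lambda a,b: round(np.degrees(np.arctan2(*(b-a)[[1,0]])),1)
Q=[f(x,y,.086) for x,y in [(300,203),(448,180),(470,345),(321,352)]]
print('ctr',np.mean(Q,0)); print([np.linalg.norm(Q[i]-Q[(i+1)%4]).round(4) for i in range(4)],[az(Q[i],Q[(i+1)%4]) for i in range(4)])
a,b=f(285,190,.052),f(340,460,.052);c,d=f(450,130,.052),f(495,385,.052)
print('bar',az(a,b),az(c,d),'c', (a+b+c+d)/4)
e=[f(*p,.06) for p in [(30,297),(680,25),(755,295),(135,550)]]
print('slot',az(e[1],e[0])%180,az(e[2],e[3])%180,[np.linalg.norm(e[i]-e[(i+1)%4]).round(4) for i in range(4)],np.mean(e,0))
print(ray(w,188,108.5,.068),ray(w,353.2,37,.068), w['xyz'])
```

```text
ctr [0.53651073 0.09661914 0.086     ]
[np.float64(0.0106), np.float64(0.0114), np.float64(0.0107), np.float64(0.0103)] [np.float64(84.1), np.float64(-6.1), np.float64(-101.7), np.float64(173.5)]
bar -2.9 -3.6 c [0.53815578 0.09656372 0.052     ]
slot 97.4 97.5 [np.float64(0.0551), np.float64(0.0212), np.float64(0.0537), np.float64(0.0213)] [0.53837389 0.09691104 0.06      ]
[0.5248512  0.03695547 0.068     ] [0.50924714 0.15150483 0.068     ] [0.53792343 0.09817325 0.31016338]
```

Run:
```python
from h import *
t=ld('top0'); s=ld('scene0')
for n,a,b,h in [('tin?',(331,192),(345,260),.035),('tin2',(309,138),(370,210),.035),('tin3',(347,110),(431,220),.035),('vial',(382,192),(404,298),.035),('weight',(380,239),(357,344),.02)]: print(n,ray(t,*a,h).round(3),ray(s,*b,h).round(3))
delta([.496,-.178,.16])
```

```text
tin? [ 0.568 -0.164  0.035] [ 0.56  -0.167  0.035]
tin2 [ 0.716 -0.107  0.035] [ 0.71  -0.109  0.035]
tin3 [ 0.792 -0.211  0.035] [ 0.78  -0.217  0.035]
vial [ 0.568 -0.302  0.035] [ 0.569 -0.301  0.035]
weight [ 0.44  -0.298  0.02 ] [ 0.441 -0.3    0.02 ]
t 2.92 p [0.6075 0.0797 0.142 ] ya 75.7 tilt [ 0.002  0.    -1.   ] F [-0.6 -0.8  0.2] w 0.0856 q6 [  0.9  14.2  97.2   0.   68.5 -74.8]
shift(tool mm) before turn [ -18.2 -277.3  -44.4]
```

```bash
python3 -m creep '[{"xyz":[-2,-15,0],"turn":[0,0,0],"grip":0},{"xyz":[-3,-25,-5],"turn":[0,0,0],"grip":0},{"xyz":[-3,-32,-6],"turn":[0,0,0],"grip":0},{"xyz":[-3,-35,-6],"turn":[0,0,0],"grip":0},{"xyz":[-3,-35,-6],"turn":[0,0,0],"grip":0},{"xyz":[-2,-35,-6],"turn":[0,0,0],"grip":0},{"xyz":[-2,-35,-6],"turn":[0,0,0],"grip":0},{"xyz":[0,-32,-5],"turn":[0,0,0],"grip":0},{"xyz":[0,-23,-4],"turn":[0,0,0],"grip":0},{"xyz":[0,-10,0],"turn":[0,0,0],"grip":0},{"xyz":[0,0,0],"turn":[0,0,0],"grip":0},{"xyz":[0,0,0],"turn":[0,0,0],"grip":0}]'
python3 - <<'E'
from h import *
delta([.496,-.178,.16]); w=snap('wrist','wrist3')
E
```

```text
t: 3.92
tcp_pos: [0.4964, -0.179, 0.1597]
tcp_rot: [5.9, 89.9, -8.6]
wrist_force: [-0.6, -0.1, -0.5]
gripper_width: 0.0854
t 3.92 p [ 0.4964 -0.179   0.1597] ya 75.55 tilt [ 0.002 -0.    -1.   ] F [-0.6 -0.1 -0.5] w 0.0854 q6 [ -27.5    2.9  108.     0.    69.  -103. ]
shift(tool mm) before turn [-0.3  0.8 -0.7]
```

View pics/wrist3.png

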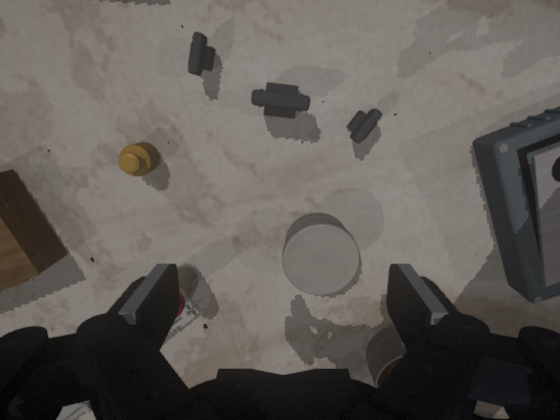

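Key, the largest of the three, is at (281,99). The smaller look-alikes are at (200,54) and (365,125), the weight is at (135,158) and the tin at (320,255).

Run:
```python
from h import *
w=ld('wrist3'); c=w['color'][:,:,::-1]
a=cv2.resize(c[70:130,240:330],(774,516),interpolation=cv2.INTER_CUBIC)
cv2.imwrite('pics/c5.png',cv2.convertScaleAbs(a,alpha=2.2,beta=-30))
```

```text
(no output)
```

View pics/c5.png

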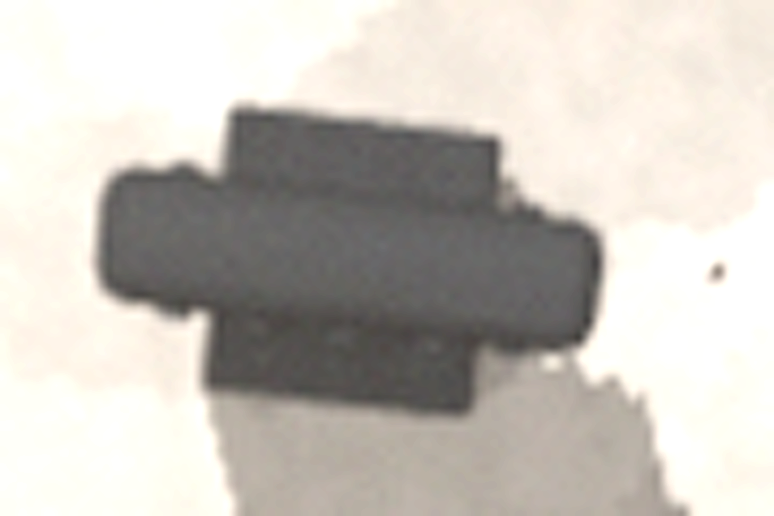

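Run:
```python
from h import *
w=ld('wrist3')
f=lambda x,y,z: ray(w,240+(x+.5)/8.6-.5,70+(y+.5)/8.6-.5,z)
az=lambda a,b: round(np.degrees(np.arctan2(*(b-a)[[1,0]])),1)
for P,z in [([(100,170),(604,222),(592,352),(103,300)],.046),([(233,106),(498,136),(470,413),(206,388)],.02)]:
    Q=[f(*p,z) for p in P]
    print('ctr',np.mean(Q,0).round(4),[np.linalg.norm(Q[i]-Q[(i+1)%4]).round(4) for i in range(4)],[az(Q[i],Q[(i+1)%4]) for i in range(4)])
delta([.427,-.160,.16],-9)
```

```text
ctr [ 0.4241 -0.1612  0.046 ] [np.float64(0.045), np.float64(0.0112), np.float64(0.0442), np.float64(0.0111)] [np.float64(70.0), np.float64(-18.7), np.float64(-110.3), np.float64(165.5)]
ctr [ 0.424  -0.1611  0.02  ] [np.float64(0.0257), np.float64(0.0261), np.float64(0.0262), np.float64(0.0265)] [np.float64(69.5), np.float64(-19.9), np.float64(-109.7), np.float64(159.1)]
t 3.97 p [ 0.4966 -0.1782  0.1593] ya 75.63 tilt [ 0.002  0.    -1.   ] F [ 0.1  0.5 -0.9] w 0.085 q6 [ -27.4    3.   108.     0.    69.  -103. ]
shift(tool mm) before turn [ -0.8   0.4 -71.9]
turn about tool x rad: near 1.4771 other -1.6645
shift after near turn [ -0.7 -71.6  -7.1]
```

```bash
python3 -m creep '[{"xyz":[0,0,0],"turn":[0.12,0,0],"grip":80},{"xyz":[0,0,0],"turn":[0.12,0,0],"grip":80},{"xyz":[0,0,0],"turn":[0.12,0,0],"grip":80},{"xyz":[0,0,0],"turn":[0.12,0,0],"grip":80},{"xyz":[0,0,0],"turn":[0.12,0,0],"grip":80},{"xyz":[0,0,0],"turn":[0.12,0,0],"grip":80},{"xyz":[0,0,0],"turn":[0.12,0,0],"grip":80},{"xyz":[0,0,0],"turn":[0.12,0,0],"grip":80},{"xyz":[0,0,0],"turn":[0.12,0,0],"grip":80},{"xyz":[0,0,0],"turn":[0.12,0,0],"grip":80},{"xyz":[0,0,0],"turn":[0.12,0,0],"grip":80},{"xyz":[0,0,0],"turn":[0.12,0,0],"grip":80}]'
python3 -m creep '[{"xyz":[0,0,0],"turn":[0.12,0,0],"grip":80},{"xyz":[0,0,0],"turn":[0.112,0,0],"grip":80},{"xyz":[0,0,0],"turn":[0,0,0],"grip":80},{"xyz":[0,0,0],"turn":[0,0,0],"grip":80}]'
python3 - <<'E'
from h import *
delta([.4241,-.1612,.08],-20.2)
E
```

```text
t: 4.97
tcp_pos: [0.4968, -0.1769, 0.1585]
tcp_rot: [173.5, 90.0, 76.4]
wrist_force: [0.4, -0.4, -0.1]
gripper_width: 0.0588
t: 5.3
tcp_pos: [0.4966, -0.1774, 0.1585]
tcp_rot: [-177.2, 90.0, 72.9]
wrist_force: [-0.8, 0.1, 0.6]
gripper_width: 0.0585
t 5.3 p [ 0.4966 -0.1774  0.1585] ya -19.88 tilt [ 0.  0. -1.] F [-0.8  0.1  0.6] w 0.0585 q6 [-27.3   3.  108.    0.   69.   -7.4]
shift(tool mm) before turn [ 78.5 -73.7   9.4]
turn about tool x rad: near 0.0055 other -3.1361
shift after near turn [ 78.5 -73.7   9.8]
```

```bash
python3 -m creep '[{"xyz":[0,-15,2],"turn":[0.005,0,0],"grip":80},{"xyz":[10,-20,3],"turn":[0,0,0],"grip":80},{"xyz":[15,-20,3],"turn":[0,0,0],"grip":80},{"xyz":[20,-14,1],"turn":[0,0,0],"grip":80},{"xyz":[20,-5,1],"turn":[0,0,0],"grip":80},{"xyz":[10,0,0],"turn":[0,0,0],"grip":80},{"xyz":[3,0,0],"turn":[0,0,0],"grip":80},{"xyz":[0,0,0],"turn":[0,0,0],"grip":80},{"xyz":[0,0,0],"turn":[0,0,0],"grip":80}]'
python3 - <<'E'
from h import *
delta([.4241,-.1612,.023],-20.2); w=snap('wrist','wrist4')
E
```

```text
t: 6.05
tcp_pos: [0.4248, -0.1628, 0.0814]
tcp_rot: [83.5, 89.9, -26.9]
wrist_force: [0.7, -0.7, 0.4]
gripper_width: 0.059
t 6.05 p [ 0.4248 -0.1628  0.0814] ya -20.39 tilt [ 0.002 -0.001 -1.   ] F [ 0.7 -0.7  0.4] w 0.059 q6 [-2.980e+01 -1.000e-01  1.205e+02  0.000e+00  5.950e+01 -9.400e+00]
shift(tool mm) before turn [58.4 -1.3 -1.3]
turn about tool x rad: near -0.0033 other 3.1383
shift after near turn [58.4 -1.3 -1.3]
```

View pics/wrist4.png

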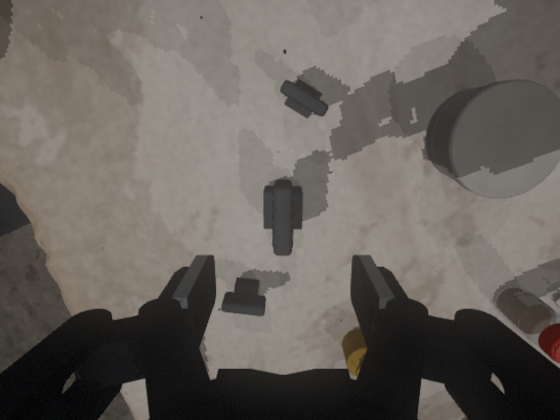

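Run:
```python
from h import *
w=ld('wrist4'); c=w['color'][:,:,::-1]
a=cv2.resize(c[170:270,223:343],(720,600),interpolation=cv2.INTER_CUBIC)
cv2.imwrite('pics/c6.png',cv2.convertScaleAbs(a,alpha=2.2,beta=-30))
```

```text
(no output)
```

View pics/c6.png

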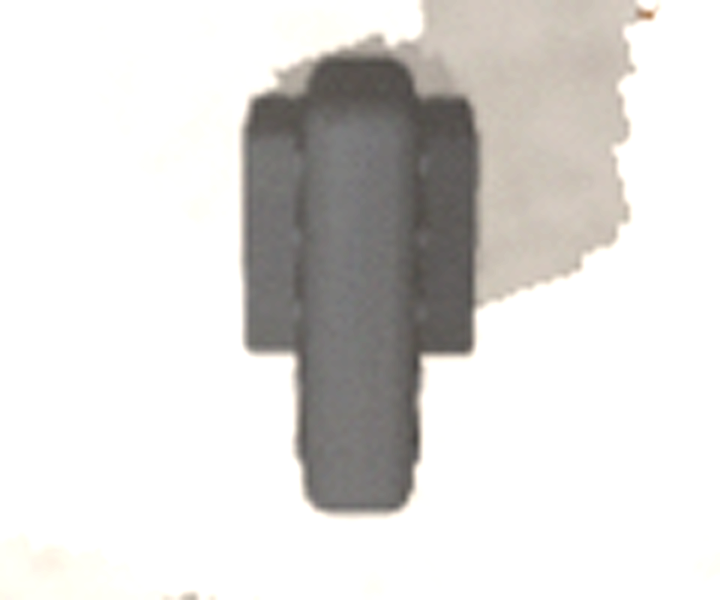

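Run:
```python
from h import *
w=ld('wrist4')
f=lambda x,y,z: ray(w,223+(x+.5)/6-.5,170+(y+.5)/6-.5,z)
for P,z in [([(305,97),(415,97),(417,512),(299,512)],.046),([(246,130),(474,130),(474,353),(246,353)],.02)]:
    Q=[f(*p,z) for p in P]
    print('ctr',np.mean(Q,0).round(4),[np.linalg.norm(Q[i]-Q[(i+1)%4]).round(4) for i in range(4)])
    c=np.mean(Q,0);p,M,st=T(); print('rel tool mm',(M.T@(c-p)*1000).round(1))
```

```text
ctr [ 0.4245 -0.16    0.046 ] [np.float64(0.0109), np.float64(0.0446), np.float64(0.0124), np.float64(0.0446)]
rel tool mm [35.7 -1.6 -2.6]
ctr [ 0.4244 -0.1607  0.02  ] [np.float64(0.0256), np.float64(0.0266), np.float64(0.0264), np.float64(0.0265)]
rel tool mm [61.7 -1.6 -2. ]
```

```bash
python3 -m creep '[{"xyz":[10,-1.2,-1.7],"turn":[0,0,0],"grip":80},{"xyz":[13,0,0],"turn":[0,0,0],"grip":80},{"xyz":[13,0,0],"turn":[0,0,0],"grip":80},{"xyz":[12,0,0],"turn":[0,0,0],"grip":80},{"xyz":[7,0,0],"turn":[0,0,0],"grip":80},{"xyz":[3,0,0],"turn":[0,0,0],"grip":80},{"xyz":[0,0,0],"turn":[0,0,0],"grip":80},{"xyz":[0,0,0],"turn":[0,0,0],"grip":80}]'
python3 - <<'E'
from h import *
delta([.4243,-.1608,.023],-20.2)
E
```

```text
t: 6.77
tcp_pos: [0.4233, -0.1605, 0.0227]
tcp_rot: [82.2, 90.0, -28.2]
wrist_force: [0.8, -0.7, 0.6]
gripper_width: 0.0583
t 6.77 p [ 0.4233 -0.1605  0.0227] ya -20.45 tilt [ 0.001 -0.    -1.   ] F [ 0.8 -0.7  0.6] w 0.0583 q6 [-29.7   5.7 122.3   0.   52.   -9.2]
shift(tool mm) before turn [-0.3  1.1 -0.1]
turn about tool x rad: near -0.0044 other 3.1372
shift after near turn [-0.3  1.1 -0.1]
```

```bash
python3 -m creep '[{"xyz":[0,0.5,0],"turn":[0,0,0],"grip":150},{"xyz":[0,0,0],"turn":[0,0,0],"grip":200},{"xyz":[0,0,0],"turn":[0,0,0],"grip":255},{"xyz":[0,0,0],"turn":[0,0,0],"grip":255},{"xyz":[0,0,0],"turn":[0,0,0],"grip":255},{"xyz":[0,0,0],"turn":[0,0,0],"grip":255},{"xyz":[0,0,0],"turn":[0,0,0],"grip":255},{"xyz":[0,0,0],"turn":[0,0,0],"grip":255}]' 60
python3 - <<'E'
from h import *
delta([.537,.0968,.13],-5)
E
```

```text
t: 7.43
tcp_pos: [0.4232, -0.1604, 0.0224]
tcp_rot: [132.4, 90.0, 21.9]
wrist_force: [0.2, -0.3, -0.1]
gripper_width: 0.0
t 7.43 p [ 0.4232 -0.1604  0.0224] ya -20.45 tilt [ 0.  0. -1.] F [ 0.2 -0.3 -0.1] w 0.0 q6 [-29.7   5.8 122.3   0.   52.   -9.2]
shift(tool mm) before turn [-107.6   16.7 -280.8]
turn about tool x rad: near -0.2697 other 2.8719
shift after near turn [-107.6   90.9 -266.2]
```

Finger opening reads 0, so the grip missed. I'll look.

Run:
```python
from h import *
w=snap('wrist','wrist5'); print(arm.state()['gripper_width'])
```

```text
-0.0001966690152752852
```

View pics/wrist5.png

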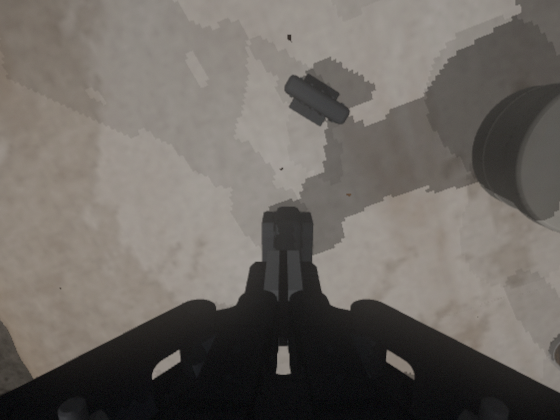

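Run:
```python
from h import *
w=ld('wrist5'); c=w['color'][:,:,::-1]
a=cv2.resize(c[195:325,215:365],(690,598),interpolation=cv2.INTER_CUBIC)
cv2.imwrite('pics/c7.png',cv2.convertScaleAbs(a,alpha=2.5,beta=-20))
```

```text
(no output)
```

View pics/c7.png

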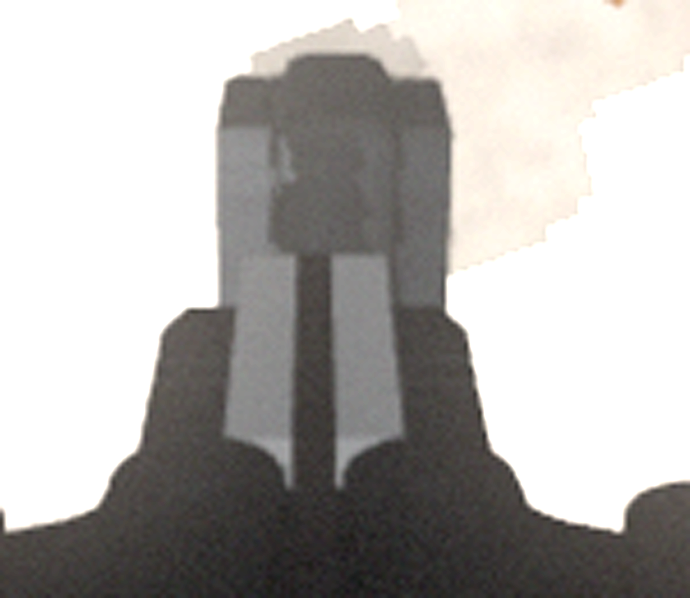

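```bash
cat >> h.py <<'E'
def proj(w,P):
    C=R.from_euler('xyz',w['attitude'],degrees=True).as_matrix()
    c=C.T@(np.array(P)-w['xyz']); return np.array([w['cx']+w['fx']*c[0]/c[2],w['cy']+w['fy']*c[1]/c[2]]).round(1)
E
python3 - <<'E'
from h import *
w=ld('wrist5'); p,M,st=T()
for n,o in dict(tcp=(0,0,0),tipL=(0,-11,-11),tipR=(0,11,-11),barnear_top=(-23,0,-23),barfar_top=(-23,0,23),hubnear=(3,13.5,-13.5),hubfar=(3,13.5,13.5)).items(): print(n,proj(w,p+M@np.array(o)/1000))
s=snap('scene','scene5'); cv2.imwrite('pics/c8.png',cv2.resize(s['color'][200:370,200:400,::-1],(700,595),interpolation=cv2.INTER_CUBIC))
E
```

```text
tcp [284.8 247.7]
tipL [263.2 227.6]
tipR [306.4 227.6]
barnear_top [285.1 219.4]
barfar_top [284.9 311.7]
hubnear [311.  221.1]
hubfar [309.9 268.8]
```

View pics/c8.png

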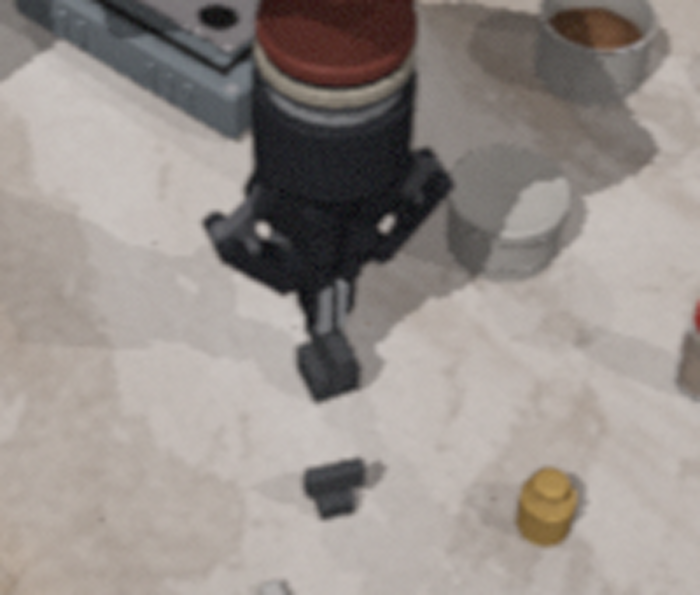

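Run:
```python
from h import *
w=ld('wrist5'); s=ld('scene5');p,M,st=T()
for o in [(0,0,-11),(-10,0,-11),(-19,0,-11),(-24,0,-11),(-30,0,-11),(-40,0,-11),(-24,6,-11),(-24,13,-11)]: print(o,proj(w,p+M@np.array(o)/1000),'scene crop',(proj(s,p+M@np.array(o)/1000)-[200,200])*3.5)
for x in [-23,2.5]:
  for q in [(-23,-6),(-23,6),(23,-6),(23,6)]:
    print(x,q,(proj(s,p+M@np.array([x,q[1],q[0]])/1000)-[200,200])*3.5,(proj(w,p+M@np.array([x,q[1],q[0]])/1000)-[215,195])*4.6)
print(st['wrist_force'],st['moment'],st['tau'])
cv2.imwrite('pics/c9.png',cv2.convertScaleAbs(cv2.resize(s['color'][265:325,265:325,::-1],(600,600),interpolation=cv2.INTER_CUBIC),alpha=2.2,beta=-10))
```

```text
(0, 0, -11) [284.7 227.6] scene crop [315.35 336.35]
(-10, 0, -11) [284.8 234.6] scene crop [315.7  324.45]
(-19, 0, -11) [284.9 241.5] scene crop [316.05 313.95]
(-24, 0, -11) [285.  245.7] scene crop [316.05 307.65]
(-30, 0, -11) [285.1 251.1] scene crop [316.4  300.65]
(-40, 0, -11) [285.2 261.1] scene crop [316.75 288.4 ]
(-24, 6, -11) [298.5 245.7] scene crop [326.55 304.5 ]
(-24, 13, -11) [314.3 245.8] scene crop [338.8 300.3]
-23 (-23, -6) [296.45 295.75] [258.98 111.78]
-23 (-23, 6) [317.45 288.75] [385.48 112.24]
-23 (23, -6) [332.5  361.55] [263.12 536.82]
-23 (23, 6) [353.85 354.2 ] [379.5  536.82]
2.5 (-23, -6) [295.75 325.85] [266.34  39.56]
2.5 (-23, 6) [316.4 319.2] [375.36  39.56]
2.5 (23, -6) [331.1  391.65] [269.56 414.92]
2.5 (23, 6) [352.1 384.3] [371.22 414.92]
[ 0.71745676 -0.27856837 -0.00910004] [-0.01180778 -0.03196126 -0.00855207] [ 3.98945358e-04 -2.76827323e+01 -2.33544856e+01 -1.62201804e-04
  5.54328326e-04 -3.15109645e-06]
```

View pics/c9.png

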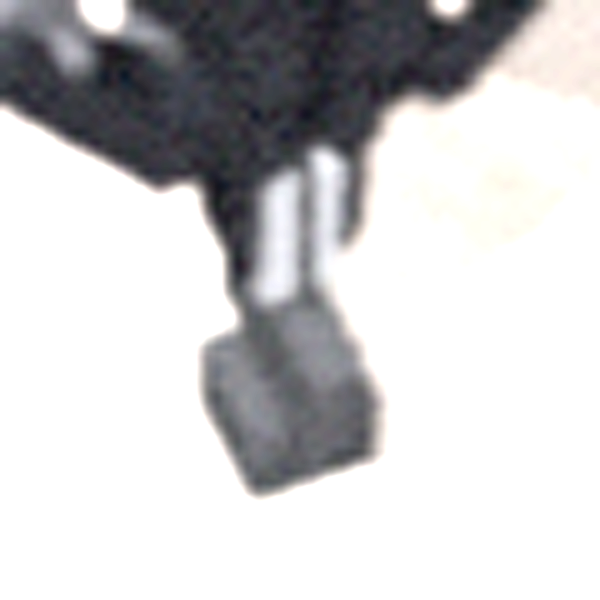

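The wrist and scene views don't settle whether the bar is held, so I'll lift a little and check.

```bash
python3 -m creep '[{"xyz":[-4,0,0],"turn":[0,0,0],"grip":255},{"xyz":[-8,0,0],"turn":[0,0,0],"grip":255},{"xyz":[-10,0,0],"turn":[0,0,0],"grip":255},{"xyz":[-8,0,0],"turn":[0,0,0],"grip":255},{"xyz":[0,0,0],"turn":[0,0,0],"grip":255},{"xyz":[0,0,0],"turn":[0,0,0],"grip":255}]'
python3 - <<'E'
from h import *
w=snap('wrist','wrist6'); c=w['color'][:,:,::-1]; s=snap('scene','scene6')['color'][:,:,::-1]
a=cv2.resize(c[175:325,215:365],(400,400),interpolation=cv2.INTER_CUBIC)
b=cv2.resize(s[250:330,255:335],(400,400),interpolation=cv2.INTER_CUBIC)
cv2.imwrite('pics/c10.png',cv2.convertScaleAbs(np.hstack([a,b]),alpha=2.2,beta=-20))
E
```

```text
t: 8.03
tcp_pos: [0.4243, -0.161, 0.0537]
tcp_rot: [80.5, 89.8, -30.0]
wrist_force: [-0.1, 0.6, 0.1]
gripper_width: -0.0001
```

View pics/c10.png

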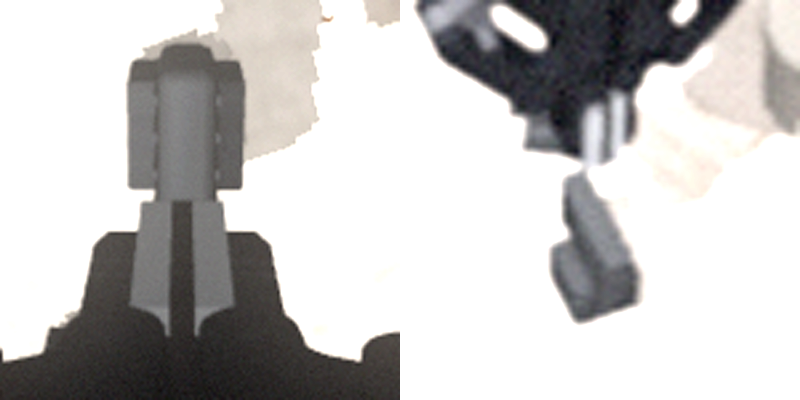

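```bash
python3 - <<'E'
from h import *
w=ld('wrist6'); s=ld('scene6');p,M,st=T()
print('tcp',p,proj(s,p),proj(w,p))
K=np.array([.4243,-.1608,0]);u=np.array([np.cos(np.radians(69.8)),np.sin(np.radians(69.8)),0])
for h in (.02,.046):
  for d in (-.023,0,.023): print(h,d,'scene c10',(proj(s,K+u*d+[0,0,h])-[255,250])*5+[400,0],'wrist c10',(proj(w,K+u*d+[0,0,h])-[215,175])*400/150)
C=R.from_euler('xyz',s['attitude'],degrees=True).as_matrix()
E
python3 - <<'E'
from h import *
s=snap('scene','scene7')['color'][:,:,::-1]
cv2.imwrite('pics/c11.png',cv2.convertScaleAbs(cv2.resize(s[240:320,245:345],(750,600),interpolation=cv2.INTER_CUBIC),alpha=2.4,beta=10))
E
```

```text
tcp [ 0.4232161  -0.16042871  0.05253921] [292.9 290.2] [282.4 246.4]
0.02 -0.023 scene c10 [616. 303.] wrist c10 [184.8        227.46666667]
0.02 0 scene c10 [590.  255.5] wrist c10 [184.53333333 135.2       ]
0.02 0.023 scene c10 [565.  209.5] wrist c10 [184.26666667  37.33333333]
0.046 -0.023 scene c10 [618.5 259. ] wrist c10 [185.6        280.53333333]
0.046 0 scene c10 [592.  211.5] wrist c10 [185.33333333 177.86666667]
0.046 0.023 scene c10 [566.  165.5] wrist c10 [185.06666667  68.        ]
```

View pics/c11.png

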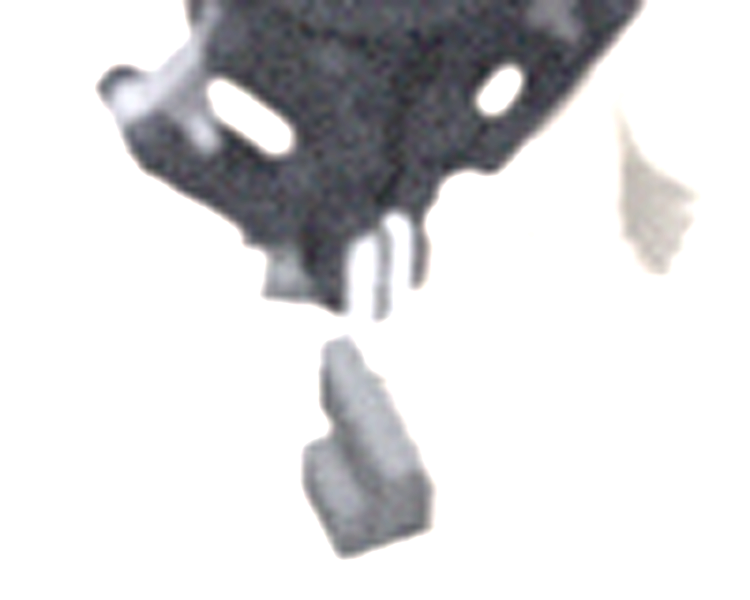

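Run:
```python
from h import *
print(arm.grasp_offset,[a for a in dir(arm) if a[0]!='_'])
s=ld('scene7');p,M,st=T()
for zz in (0,11):
  for x in (0,-10,-20,-26,-30): print(zz,x,(proj(s,p+M@np.array([x,0,zz])/1000)-[245,240])*7.5)
w=ld('wrist6')
for zz in (-11,0,11):
  for x in (0,-10,-20,-30): print(zz,x,(proj(w,p+M@np.array([x,0,zz])/1000)))
print(st['gripper_width'],st['tcp_pos'])
```

```text
0.0187 ['IKError', 'grasp_offset', 'sign_off', 'state']
0 0 [357.75 378.  ]
0 -10 [359.25 351.75]
0 -20 [360.   324.75]
0 -26 [360.75 309.  ]
0 -30 [361.5  297.75]
11 0 [376.5  411.75]
11 -10 [378.  385.5]
11 -20 [379.5  359.25]
11 -26 [380.25 342.75]
11 -30 [380.25 332.25]
-11 0 [281.8 226.2]
-11 -10 [281.8 233.1]
-11 -20 [281.8 240.7]
-11 -30 [281.8 249.3]
0 0 [281.8 246.1]
0 -10 [281.8 253.9]
0 -20 [281.8 262.7]
0 -30 [281.8 272.5]
11 0 [281.8 265.4]
11 -10 [281.8 274.1]
11 -20 [281.8 283.8]
11 -30 [281.8 294.8]
-8.482437581405654e-05 [ 0.4229422  -0.1602919   0.05221514]
```

The fingers are shut 25–30 mm above the bar. Both views put the visible fingertips about 30 mm behind the reported TCP, and the key is untouched. I'll reopen, go about 25 mm deeper while watching the force, and grip again.

```bash
python3 -m creep '[{"xyz":[0,0,0],"turn":[0,0,0],"grip":100},{"xyz":[0,0,0],"turn":[0,0,0],"grip":100},{"xyz":[0,0,0],"turn":[0,0,0],"grip":100},{"xyz":[0,0,0],"turn":[0,0,0],"grip":100},{"xyz":[0,0,0],"turn":[0,0,0],"grip":100}]'
python3 - <<'E'
from h import *
delta([.4243,-.1608,.02],-20.2)
w=snap('wrist','wrist8')
E
```

```text
t: 8.6
tcp_pos: [0.4232, -0.1604, 0.0522]
tcp_rot: [-100.5, 90.0, 149.0]
wrist_force: [0.9, -0.7, -0.9]
gripper_width: 0.0517
t 8.6 p [ 0.4232 -0.1604  0.0522] ya -20.45 tilt [-0.  0. -1.] F [ 0.9 -0.7 -0.9] w 0.0517 q6 [-29.7   2.5 121.6   0.   55.9  -9.2]
shift(tool mm) before turn [32.2  1.2 -0. ]
turn about tool x rad: near -0.0044 other 3.1372
shift after near turn [32.2  1.2 -0. ]
```

View pics/wrist8.png

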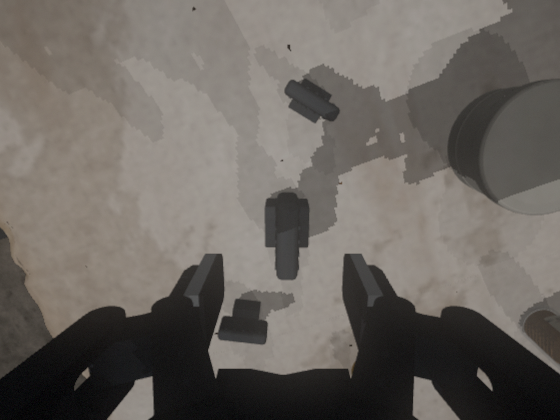

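```bash
python3 -m creep '[{"xyz":[8,1.2,0],"turn":[0,0,0],"grip":100},{"xyz":[12,0,0],"turn":[0,0,0],"grip":100},{"xyz":[12,0,0],"turn":[0,0,0],"grip":100},{"xyz":[8,0,0],"turn":[0,0,0],"grip":100},{"xyz":[6,0,0],"turn":[0,0,0],"grip":100},{"xyz":[4,0,0],"turn":[0,0,0],"grip":100},{"xyz":[3,0,0],"turn":[0,0,0],"grip":100},{"xyz":[0,0,0],"turn":[0,0,0],"grip":100},{"xyz":[0,0,0],"turn":[0,0,0],"grip":100}]'
python3 - <<'E'
from h import *
delta([.4243,-.1608,.0],-20.2)
s=snap('scene','scene9')['color'][:,:,::-1]
cv2.imwrite('pics/c12.png',cv2.convertScaleAbs(cv2.resize(s[240:320,245:345],(750,600),interpolation=cv2.INTER_CUBIC),alpha=2.4,beta=10))
E
```

```text
t: 9.4
tcp_pos: [0.4246, -0.161, -0.0005]
tcp_rot: [80.3, 90.0, -30.2]
wrist_force: [0.5, 0.0, 0.9]
gripper_width: 0.0517
t 9.4 p [ 0.4246 -0.161  -0.0005] ya -20.45 tilt [ 0. -0. -1.] F [0.5 0.  0.9] w 0.0517 q6 [-29.6   8.6 122.4  -0.   49.   -9.2]
shift(tool mm) before turn [-0.5 -0.4 -0.1]
turn about tool x rad: near -0.0044 other 3.1372
shift after near turn [-0.5 -0.4 -0.1]
```

View pics/c12.png

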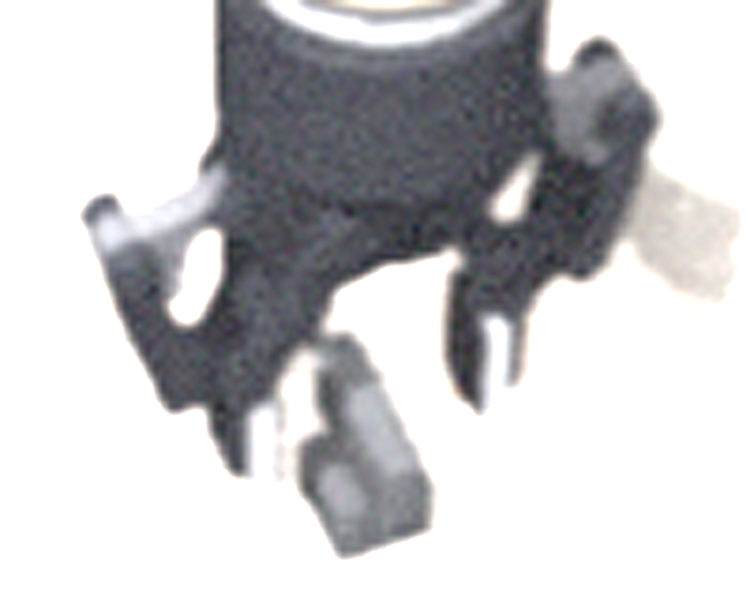

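TCP is at bench level with no contact, and the fingers straddle the bar. That confirms the offset, so I'll close.

```bash
python3 -m creep '[{"xyz":[2,0,0],"turn":[0,0,0],"grip":150},{"xyz":[0,0,0],"turn":[0,0,0],"grip":200},{"xyz":[0,0,0],"turn":[0,0,0],"grip":255},{"xyz":[0,0,0],"turn":[0,0,0],"grip":255},{"xyz":[0,0,0],"turn":[0,0,0],"grip":255},{"xyz":[0,0,0],"turn":[0,0,0],"grip":255},{"xyz":[0,0,0],"turn":[0,0,0],"grip":255}]' 60
python3 - <<'E'
from h import *
delta([.4243,-.1608,.0],-20.2)
w=snap('wrist','wrist10'); c=w['color'][:,:,::-1]; s=snap('scene','scene10')['color'][:,:,::-1]
a=cv2.resize(c[175:325,215:365],(400,400),interpolation=cv2.INTER_CUBIC)
b=cv2.resize(s[250:330,255:335],(400,400),interpolation=cv2.INTER_CUBIC)
cv2.imwrite('pics/c13.png',cv2.convertScaleAbs(np.hstack([a,b]),alpha=2.4,beta=0))
E
```

```text
t: 10.03
tcp_pos: [0.4247, -0.161, -0.0023]
tcp_rot: [85.5, 90.0, -25.0]
wrist_force: [-1.0, -0.7, 1.6]
gripper_width: 0.0108
t 10.03 p [ 0.4247 -0.161  -0.0023] ya -20.46 tilt [ 0.001 -0.    -1.   ] F [-1.  -0.7  1.6] w 0.0108 q6 [-29.6   8.8 122.4   0.   48.8  -9.2]
shift(tool mm) before turn [-2.3 -0.4 -0.1]
turn about tool x rad: near -0.0045 other 3.1371
shift after near turn [-2.3 -0.4 -0.1]
```

View pics/c13.png

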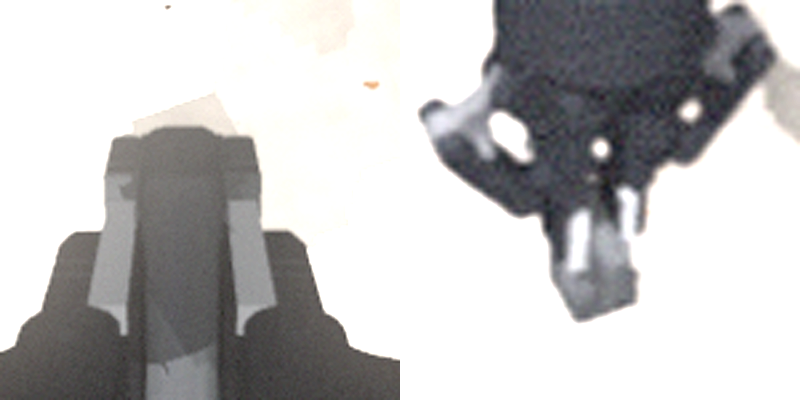

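```bash
python3 -m creep '[{"xyz":[-5,0,0],"turn":[0,0,0],"grip":255},{"xyz":[-12,0,0],"turn":[0,0,0],"grip":255},{"xyz":[-18,0,0],"turn":[0,0,0],"grip":255},{"xyz":[-20,0,0],"turn":[0,0,0],"grip":255},{"xyz":[-20,0,0],"turn":[-0.07,0,0],"grip":255},{"xyz":[-20,0,0],"turn":[-0.1,0,0],"grip":255},{"xyz":[-18,0,0],"turn":[-0.1,0,0],"grip":255},{"xyz":[-10,0,0],"turn":[0,0,0],"grip":255},{"xyz":[-4,0,0],"turn":[0,0,0],"grip":255},{"xyz":[0,0,0],"turn":[0,0,0],"grip":255}]'
python3 - <<'E'
from h import *
delta([.537,.0968,.12],-5)
E
```

```text
t: 10.97
tcp_pos: [0.4247, -0.1611, 0.125]
tcp_rot: [63.4, 89.9, -31.7]
wrist_force: [0.1, 0.3, -0.8]
gripper_width: 0.0109
t 10.97 p [ 0.4247 -0.1611  0.125 ] ya -5.1 tilt [ 0.001 -0.001 -1.   ] F [ 0.1  0.3 -0.8] w 0.0109 q6 [-29.6  -4.  118.9  -0.   65.  -24.5]
shift(tool mm) before turn [   4.9   88.9 -266.9]
turn about tool x rad: near -0.0018 other 3.1398
shift after near turn [   4.9   89.4 -266.7]
```

```bash
python3 -m creep '[{"xyz":[0,4,-12],"turn":[0,0,0],"grip":255},{"xyz":[0,8,-24],"turn":[0,0,0],"grip":255},{"xyz":[0,10,-30],"turn":[0,0,0],"grip":255},{"xyz":[0,10,-30],"turn":[0,0,0],"grip":255},{"xyz":[0,10,-30],"turn":[0,0,0],"grip":255},{"xyz":[0,10,-30],"turn":[0,0,0],"grip":255},{"xyz":[0,10,-30],"turn":[0,0,0],"grip":255},{"xyz":[0,10,-30],"turn":[0,0,0],"grip":255},{"xyz":[0,8,-25],"turn":[0,0,0],"grip":255},{"xyz":[0,5,-16],"turn":[0,0,0],"grip":255},{"xyz":[0,4,-10],"turn":[0,0,0],"grip":255},{"xyz":[0,0,0],"turn":[0,0,0],"grip":255}]'
python3 - <<'E'
from h import *
delta([.537,.0968,.10],-5)
w=snap('wrist','wrist11'); s=snap('scene','scene11')['color'][:,:,::-1]
cv2.imwrite('pics/c14.png',cv2.convertScaleAbs(cv2.resize(s[130:230,190:320],(780,600),interpolation=cv2.INTER_CUBIC),alpha=2,beta=0))
E
```

```text
t: 11.97
tcp_pos: [0.5358, 0.0989, 0.1228]
tcp_rot: [-91.7, 89.9, 173.4]
wrist_force: [-0.4, -0.1, -1.5]
gripper_width: 0.0106
t 11.97 p [0.5358 0.0989 0.1228] ya -4.91 tilt [-0.002  0.    -1.   ] F [-0.4 -0.1 -1.5] w 0.0106 q6 [  3.1   7.7 107.1   0.   65.3   8. ]
shift(tool mm) before turn [22.8  1.4  2. ]
turn about tool x rad: near 0.0016 other -3.14
shift after near turn [22.8  1.4  2. ]
```

View pics/wrist11.png

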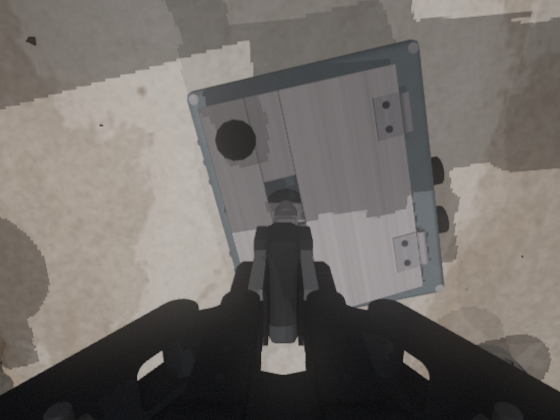

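View pics/c14.png

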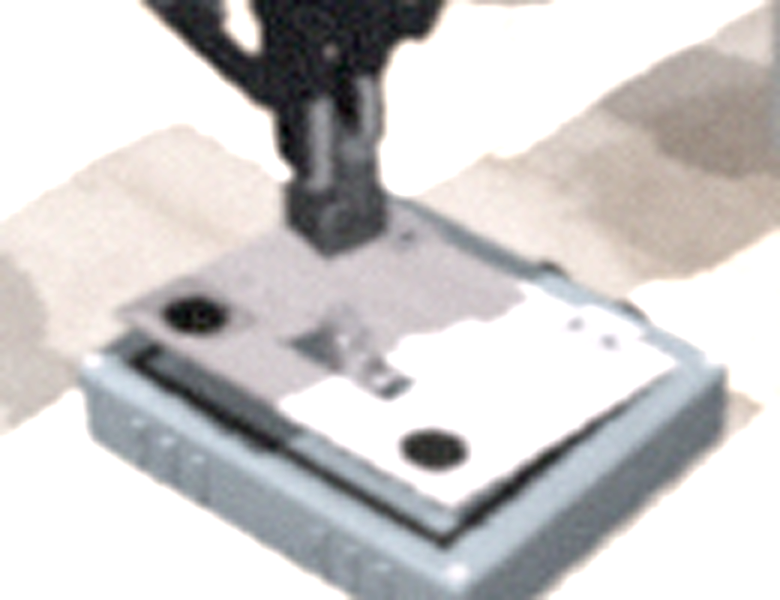

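Run:
```python
from h import *
w=ld('wrist11'); c=w['color'][:,:,::-1]
a=cv2.resize(c[165:265,230:340],(660,600),interpolation=cv2.INTER_CUBIC)
cv2.imwrite('pics/c15.png',cv2.convertScaleAbs(a,alpha=2,beta=0))
t=R.from_euler('z',-5,degrees=True).as_matrix()
for x,y in [(-7,7),(7,7),(5.5,5.5),(-5.5,5.5),(5.5,-5.5),(-5.5,-5.5)]:
    z=.086 if abs(x)<6 else .082
    print(x,y,(proj(w,np.array([.537,.0968,0])+t@np.array([x,y,0])/1000+[0,0,z])-[230,165])*6)
p,M,st=T()
for y,z in [(-13.5,-13.5),(13.5,-13.5)]: print('hub bottom',(proj(w,p+M@np.array([-2.3,y,z])/1000)-[230,165])*6,'hub top',(proj(w,p+M@np.array([-22.3,y,z])/1000)-[230,165])*6)
```

```text
-7 7 [271.8 301.2]
7 7 [406.2 301.2]
5.5 5.5 [392.4 327. ]
-5.5 5.5 [285.6 327. ]
5.5 -5.5 [391.2 427.8]
-5.5 -5.5 [285.6 427.2]
hub bottom [159.6 384. ] hub top [140.4 474.6]
hub bottom [482.4 384.6] hub top [502.8 475.2]
```

View pics/c15.png

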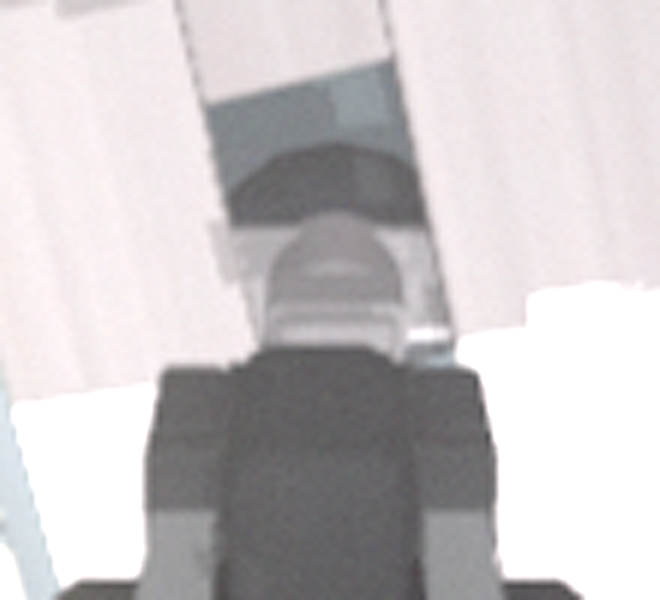

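```bash
python3 -m creep '[{"xyz":[4,1.5,3.4],"turn":[0,0,0],"grip":255},{"xyz":[10,0,0],"turn":[0,0,0],"grip":255},{"xyz":[10,0,0],"turn":[0,0,0],"grip":255},{"xyz":[8,0,0],"turn":[0,0,0],"grip":255},{"xyz":[3,0,0],"turn":[0,0,0],"grip":255},{"xyz":[0,0,0],"turn":[0,0,0],"grip":255},{"xyz":[0,0,0],"turn":[0,0,0],"grip":255}]'
python3 - <<'E'
from h import *
delta([.537,.0968,.0687],-5)
w=snap('wrist','wrist12');c=w['color'][:,:,::-1]
a=cv2.resize(c[165:265,230:340],(330,300),interpolation=cv2.INTER_CUBIC);s=snap('scene','scene12')['color'][:,:,::-1]
b=cv2.resize(s[140:220,215:295],(300,300),interpolation=cv2.INTER_CUBIC)
cv2.imwrite('pics/c16.png',cv2.convertScaleAbs(np.hstack([a,b]),alpha=2,beta=0))
E
```

```text
t: 12.65
tcp_pos: [0.5371, 0.0937, 0.0889]
tcp_rot: [-81.0, 89.9, -176.0]
wrist_force: [-0.1, -0.4, -1.5]
gripper_width: 0.0107
t 12.65 p [0.5371 0.0937 0.0889] ya -5.0 tilt [-0.001 -0.    -1.   ] F [-0.1 -0.4 -1.5] w 0.0107 q6 [  2.5  10.2 108.4  -0.   61.5   7.5]
shift(tool mm) before turn [20.2 -0.3 -3.1]
turn about tool x rad: near -0.0 other 3.1416
shift after near turn [20.2 -0.3 -3.1]
```

View pics/c16.png

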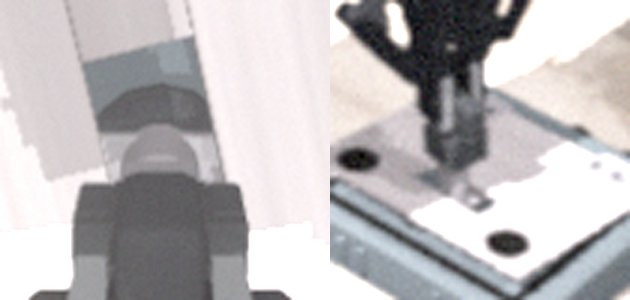

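Run:
```python
from h import *
w=ld('wrist12'); c=w['color'][:,:,::-1]
a=cv2.resize(c[195:255,245:325],(800,600),interpolation=cv2.INTER_CUBIC)
cv2.imwrite('pics/c17.png',cv2.convertScaleAbs(a,alpha=2,beta=0))
t=R.from_euler('z',-5,degrees=True).as_matrix(); p,M,st=T()
pr=lambda P:(proj(w,P)-[245,195])*10
S=np.array([.537,.0968,0])
for x,y,z in [(-7,7,82),(7,7,82),(5.5,5.5,86),(-5.5,5.5,86),(0,8,70),(0,8,60),(0,8,54),(0,25,54),(-7,8,54),(7,8,54)]: print(x,y,z,pr(S+t@np.array([x,y,z])/1000))
for y,z in [(-13.5,-13.5),(13.5,-13.5)]: print('hub bottom',pr(p+M@np.array([-2.3,y,z])/1000),'hub top',pr(p+M@np.array([-22.3,y,z])/1000))
print('bar bottom near',pr(p+M@np.array([-22.3,0,-23])/1000),'top',pr(p+M@np.array([-48.3,0,-23])/1000),p)
```

```text
-7 7 82 [254. 304.]
7 7 82 [519. 304.]
5.5 5.5 86 [493. 357.]
-5.5 5.5 86 [281. 356.]
0 8 70 [386. 216.]
0 8 60 [386. 164.]
0 8 54 [386. 136.]
0 25 54 [ 386. -140.]
-7 8 54 [270. 135.]
7 8 54 [502. 136.]
hub bottom [139. 301.] hub top [109. 449.]
hub bottom [681. 301.] hub top [717. 449.]
bar bottom near [414. 246.] top [419. 469.] [0.53790593 0.09388456 0.08981036]
```

View pics/c17.png

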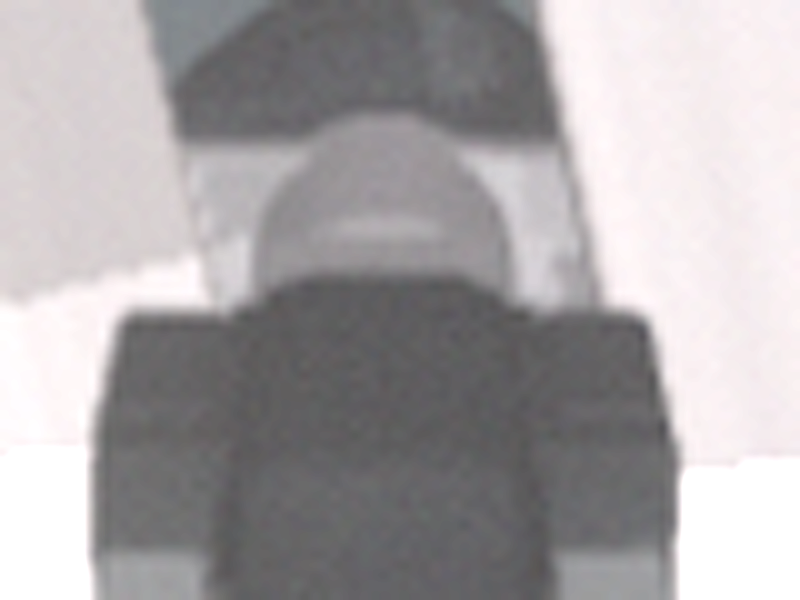

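Run:
```python
from h import *
p,M,st=T(); p0=p
rr=np.array([[-.001,-.277,.961],[1,0,.001],[0,.961,.277]]); cam=np.array([-.169,.0006,-.0714])
w=ld('wrist12'); 
def tr(u,v,x): # tool-plane at tool x (m) 
    d=rr@np.array([(u-w['cx'])/w['fx'],(v-w['cy'])/w['fy'],1]); return ((cam+d*(x-cam[0])/d[0])*1000).round(2)
f=lambda X,Y:(245+X/10,195+Y/10)
print('w12 camz',w['xyz'],'implied tcp',w['xyz']-M@cam,p)
print('w12 hub bottom L,R',tr(*f(120,314),-.0023),tr(*f(650,314),-.0023))
zt=(w['xyz']-M@cam)[2]
print('neck base',tr(*f(385,113),zt-.054),'crossbar edge',tr(*f(190,140),zt-.054),tr(*f(555,140),zt-.054))
f=lambda X,Y:(230+X/6,165+Y/6)
w=ld('wrist11'); zt=(w['xyz']-M@cam)[2]; print('tcp w11',w['xyz']-M@cam)
print('hub',tr(*f(163,370),-.0023),tr(*f(480,370),-.0023))
print('sq14',tr(*f(270,308),zt-.082),tr(*f(405,308),zt-.082),'sq11',tr(*f(285,332),zt-.086),'neckbase',tr(*f(338,212),zt-.054))
```

```text
w12 camz [0.54271022 0.16490239 0.2580376 ] implied tcp [0.53606583 0.09382709 0.08903028] [0.53790593 0.09388456 0.08981036]
w12 hub bottom L,R [ -2.3  -12.16 -12.72] [ -2.3   14.41 -12.71]
neck base [ 35.03   1.23 -12.42] crossbar edge [ 35.03 -10.56 -10.72] [ 35.03  11.51 -10.71]
tcp w11 [0.53490461 0.09898015 0.12293321]
hub [ -2.3  -12.08 -12.58] [ -2.3   14.41 -12.57]
sq14 [40.93 -4.07 -4.17] [40.93 10.02 -4.17] sq11 [36.93 -2.46 -2.86] neckbase [68.93  3.31 -6.96]
```

```bash
python3 -m creep '[{"xyz":[0,0,-3],"turn":[0,0,0],"grip":255},{"xyz":[0,0,0],"turn":[0,0,0],"grip":255},{"xyz":[0,0,0],"turn":[0,0,0],"grip":255},{"xyz":[0,0,0],"turn":[0,0,0],"grip":255}]'
python3 - <<'E'
from h import *
delta([.537,.0968,.0687],-5)
w=snap('wrist','wrist13');c=w['color'][:,:,::-1]
a=cv2.resize(c[195:255,245:325],(800,600),interpolation=cv2.INTER_CUBIC)
cv2.imwrite('pics/c18.png',cv2.convertScaleAbs(a,alpha=2,beta=0))
E
```

```text
t: 13.08
tcp_pos: [0.5379, 0.097, 0.0897]
tcp_rot: [92.6, 90.0, -2.4]
wrist_force: [-0.4, 0.3, -1.2]
gripper_width: 0.0106
t 13.08 p [0.5379 0.097  0.0897] ya -4.97 tilt [ 0.001 -0.    -1.   ] F [-0.4  0.3 -1.2] w 0.0106 q6 [  2.9  10.2 108.2  -0.   61.5   7.8]
shift(tool mm) before turn [21.  -0.9  0.3]
turn about tool x rad: near 0.0005 other -3.1411
shift after near turn [21.  -0.9  0.3]
```

View pics/c18.png

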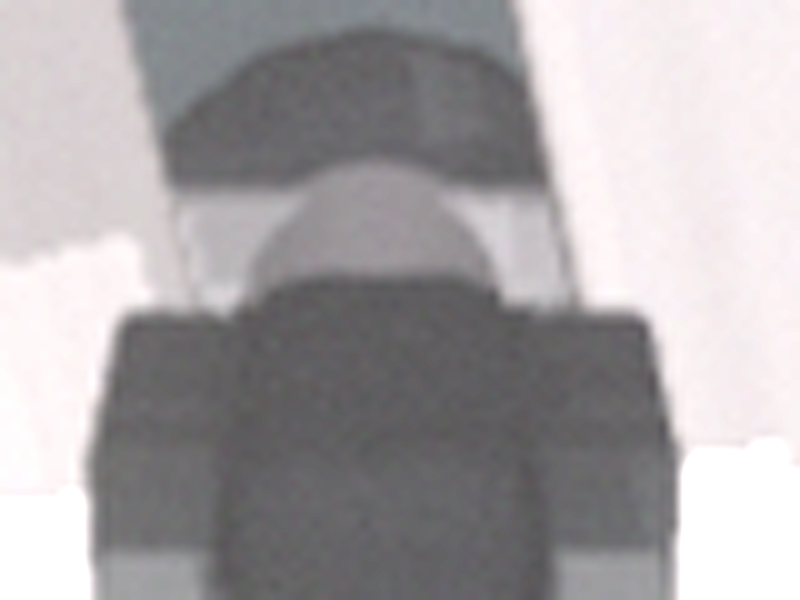

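```bash
python3 -m creep '[{"xyz":[0,-0.8,0.2],"turn":[0,0,0],"grip":255},{"xyz":[2,0,0],"turn":[0,0,0],"grip":255},{"xyz":[2,0,0],"turn":[0,0,0],"grip":255},{"xyz":[2,0,0],"turn":[0,0,0],"grip":255},{"xyz":[2,0,0],"turn":[0,0,0],"grip":255},{"xyz":[1,0,0],"turn":[0,0,0],"grip":255},{"xyz":[0,0,0],"turn":[0,0,0],"grip":255},{"xyz":[0,0,0],"turn":[0,0,0],"grip":255}]'
python3 - <<'E'
from h import *
delta([.537,.0968,.0687],-5)
E
```

```text
t: 13.8
tcp_pos: [0.5368, 0.0967, 0.0802]
tcp_rot: [-80.0, 90.0, -175.0]
wrist_force: [0.1, -0.5, -2.7]
gripper_width: 0.0106
t 13.8 p [0.5368 0.0967 0.0802] ya -4.99 tilt [-0. -0. -1.] F [ 0.1 -0.5 -2.7] w 0.0106 q6 [  2.8  10.9 108.6  -0.   60.5   7.8]
shift(tool mm) before turn [11.5  0.2 -0.1]
turn about tool x rad: near 0.0002 other -3.1414
shift after near turn [11.5  0.2 -0.1]
```

```bash
python3 -m creep '[{"xyz":[1.5,0,0],"turn":[0,0,0],"grip":255},{"xyz":[1.5,0,0],"turn":[0,0,0],"grip":255},{"xyz":[1,0,0],"turn":[0,0,0],"grip":255},{"xyz":[0,0,0],"turn":[0,0,0],"grip":255}]'
python3 - <<'E'
from h import *
delta([.537,.0968,.0687],-5)
E
```

```text
t: 14.13
tcp_pos: [0.5366, 0.0967, 0.0761]
tcp_rot: [-79.4, 90.0, -174.4]
wrist_force: [0.2, 0.1, -1.9]
gripper_width: 0.0109
t 14.13 p [0.5366 0.0967 0.0761] ya -4.99 tilt [-0.001 -0.    -1.   ] F [ 0.2  0.1 -1.9] w 0.0109 q6 [  2.8  11.2 108.7  -0.   60.1   7.8]
shift(tool mm) before turn [ 7.4  0.4 -0.1]
turn about tool x rad: near 0.0003 other -3.1413
shift after near turn [ 7.4  0.4 -0.1]
```

```bash
python3 -m creep '[{"xyz":[2,0,0],"turn":[0,0,0],"grip":255},{"xyz":[2,0,0],"turn":[0,0,0],"grip":255},{"xyz":[1.5,0,0],"turn":[0,0,0],"grip":255},{"xyz":[1,0,0],"turn":[0,0,0],"grip":255},{"xyz":[0.5,0,0],"turn":[0,0,0],"grip":255},{"xyz":[0,0,0],"turn":[0,0,0],"grip":255}]'
python3 - <<'E'
from h import *
delta([.537,.0968,.0687],-5)
s=snap('scene','scene14')['color'][:,:,::-1]
cv2.imwrite('pics/c19.png',cv2.convertScaleAbs(cv2.resize(s[140:230,200:310],(730,600),interpolation=cv2.INTER_CUBIC),alpha=2,beta=0))
E
```

```text
t: 14.63
tcp_pos: [0.5367, 0.0967, 0.0692]
tcp_rot: [-80.2, 90.0, -175.2]
wrist_force: [0.1, 0.3, -1.4]
gripper_width: 0.0107
t 14.63 p [0.5367 0.0967 0.0692] ya -4.98 tilt [-0. -0. -1.] F [ 0.1  0.3 -1.4] w 0.0107 q6 [  2.8  11.8 108.9  -0.   59.3   7.8]
shift(tool mm) before turn [ 0.5  0.3 -0.1]
turn about tool x rad: near 0.0003 other -3.1413
shift after near turn [ 0.5  0.3 -0.1]
```

View pics/c19.png

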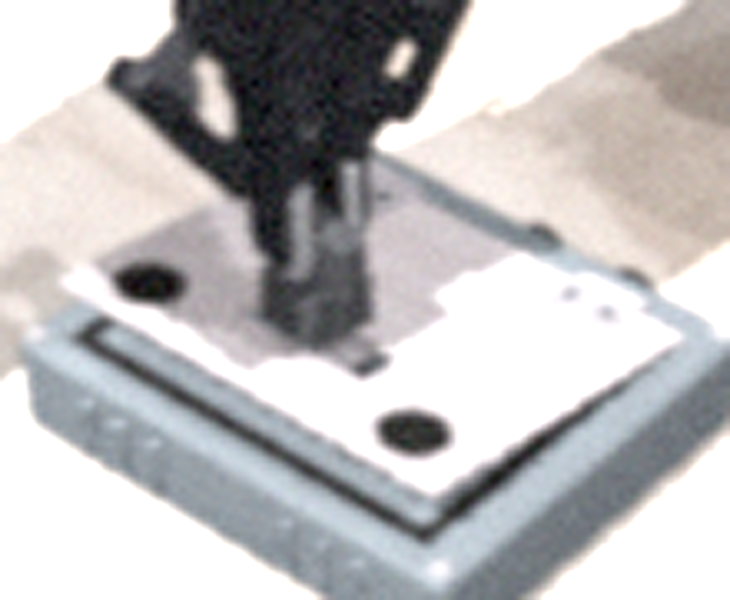

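```bash
python3 -m creep '[{"xyz":[0.7,0,0],"turn":[0,0,0],"grip":255},{"xyz":[0.6,0,0],"turn":[0,0,0],"grip":255},{"xyz":[0,0,0],"turn":[0,0,0],"grip":255},{"xyz":[0,0,0],"turn":[0,0,0],"grip":255}]' 100
python3 - <<'E'
from h import *
delta([.537,.0968,.0687],-5)
E
```

```text
t: 15.02
tcp_pos: [0.5372, 0.0967, 0.0688]
tcp_rot: [93.9, 90.0, -1.1]
wrist_force: [-2.4, 0.2, 3.1]
gripper_width: 0.0101
t 15.02 p [0.5372 0.0967 0.0688] ya -4.98 tilt [ 0. -0. -1.] F [-2.4  0.2  3.1] w 0.0101 q6 [  2.8  11.9 108.9  -0.   59.2   7.8]
shift(tool mm) before turn [ 0.1 -0.2 -0.1]
turn about tool x rad: near 0.0003 other -3.1413
shift after near turn [ 0.1 -0.2 -0.1]
```

```bash
python3 -m creep '[{"xyz":[0,0,0],"turn":[0.1,0,0],"grip":255},{"xyz":[0,0,0],"turn":[0.1,0,0],"grip":255},{"xyz":[0,0,0],"turn":[0.1,0,0],"grip":255},{"xyz":[0,0,0],"turn":[0.1,0,0],"grip":255},{"xyz":[0,0,0],"turn":[0.1,0,0],"grip":255},{"xyz":[0,0,0],"turn":[0.1,0,0],"grip":255},{"xyz":[0,0,0],"turn":[0.1,0,0],"grip":255},{"xyz":[0,0,0],"turn":[0.1,0,0],"grip":255},{"xyz":[0,0,0],"turn":[0.1,0,0],"grip":255},{"xyz":[0,0,0],"turn":[0.1,0,0],"grip":255},{"xyz":[0,0,0],"turn":[0.1,0,0],"grip":255},{"xyz":[0,0,0],"turn":[0,0,0],"grip":255}]'
python3 - <<'E'
from h import *
delta([.537,.0968,.0687],-82.5); print(T()[2]['moment'])
E
```

```text
t: 16.02
tcp_pos: [0.5386, 0.0963, 0.0688]
tcp_rot: [145.7, 89.8, -12.4]
wrist_force: [1.2, -1.5, 1.0]
gripper_width: 0.0096
t 16.02 p [0.5386 0.0963 0.0688] ya -68.08 tilt [ 0.004 -0.001 -1.   ] F [ 1.2 -1.5  1. ] w 0.0096 q6 [ 2.800e+00  1.190e+01  1.089e+02 -1.000e-01  5.900e+01  7.090e+01]
shift(tool mm) before turn [ 0.1 -1.1  1.3]
turn about tool x rad: near 0.2516 other -2.89
shift after near turn [ 0.1 -0.8  1.5]
[-0.28948034 -0.36320531  0.00406706]
```

```bash
python3 -m creep '[{"xyz":[0,0,0],"turn":[0.06,0,0],"grip":255},{"xyz":[0,0,0],"turn":[0.06,0,0],"grip":255},{"xyz":[0,0,0],"turn":[0.06,0,0],"grip":255},{"xyz":[0,0,0],"turn":[0.06,0,0],"grip":255},{"xyz":[0,0,0],"turn":[0,0,0],"grip":255},{"xyz":[0,0,0],"turn":[0,0,0],"grip":255}]'
python3 - <<'E'
from h import *
delta([.537,.0968,.0687],-82.5); print(T()[2]['moment'])
E
python3 -m creep '[{"xyz":[0,0,0],"turn":[0.04,0,0],"grip":255},{"xyz":[0,0,0],"turn":[0.04,0,0],"grip":255},{"xyz":[0,0,0],"turn":[0,0,0],"grip":255},{"xyz":[0,0,0],"turn":[0,0,0],"grip":255}]'
python3 - <<'E'
from h import *
delta([.537,.0968,.0687],-82.5); print(T()[2]['moment'])
E
```

```text
t: 16.52
tcp_pos: [0.5386, 0.096, 0.0688]
tcp_rot: [153.7, 89.8, -17.9]
wrist_force: [3.8, -2.8, 0.8]
gripper_width: 0.0091
t 16.52 p [0.5386 0.096  0.0688] ya -81.57 tilt [ 0.004 -0.001 -1.   ] F [ 3.8 -2.8  0.8] w 0.0091 q6 [ 2.800e+00  1.190e+01  1.089e+02 -1.000e-01  5.900e+01  8.440e+01]
shift(tool mm) before turn [ 0.1 -1.   1.5]
turn about tool x rad: near 0.0163 other -3.1253
shift after near turn [ 0.1 -1.   1.5]
[-0.62451988 -0.63134759  0.03897461]
t: 16.85
tcp_pos: [0.5386, 0.0959, 0.0688]
tcp_rot: [155.7, 89.8, -20.5]
wrist_force: [3.9, -3.8, 0.5]
gripper_width: 0.0097
t 16.85 p [0.5386 0.0959 0.0688] ya -86.17 tilt [ 0.004 -0.001 -1.   ] F [ 3.9 -3.8  0.5] w 0.0097 q6 [ 2.800e+00  1.190e+01  1.089e+02 -1.000e-01  5.900e+01  8.900e+01]
shift(tool mm) before turn [ 0.1 -1.   1.6]
turn about tool x rad: near -0.0641 other 3.0775
shift after near turn [ 0.1 -1.1  1.5]
[-0.70126133 -0.68710596  0.03744678]
```

```bash
python3 -m creep '[{"xyz":[0,-0.5,0.5],"turn":[0.04,0,0],"grip":255},{"xyz":[0,0,0],"turn":[0.04,0,0],"grip":255},{"xyz":[0,0,0],"turn":[0,0,0],"grip":255},{"xyz":[0,0,0],"turn":[0,0,0],"grip":255}]'
python3 - <<'E'
from h import *
delta([.537,.0968,.0687],-82.5); print(T()[2]['moment'])
w=snap('wrist','wrist15')
E
```

```text
t: 17.18
tcp_pos: [0.5386, 0.0959, 0.0688]
tcp_rot: [154.6, 89.7, -26.2]
wrist_force: [4.7, -4.6, -0.6]
gripper_width: 0.0095
t 17.18 p [0.5386 0.0959 0.0688] ya -90.73 tilt [ 0.005 -0.002 -1.   ] F [ 4.7 -4.6 -0.6] w 0.0095 q6 [  2.8  11.8 108.9  -0.2  59.   93.7]
shift(tool mm) before turn [ 0.1 -0.9  1.6]
turn about tool x rad: near -0.1437 other 2.9979
shift after near turn [ 0.1 -1.1  1.5]
[-0.85632151 -0.8739812   0.10934649]
```

View pics/wrist15.png

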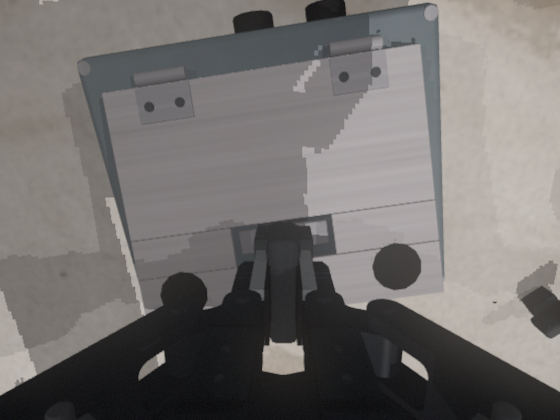

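Run:
```python
from h import *
c=ld('wrist15')['color'][:,:,::-1]
a=cv2.resize(c[195:275,220:350],(780,480),interpolation=cv2.INTER_CUBIC)
cv2.imwrite('pics/c20.png',cv2.convertScaleAbs(a,alpha=2.5,beta=0))
```

```text
(no output)
```

View pics/c20.png

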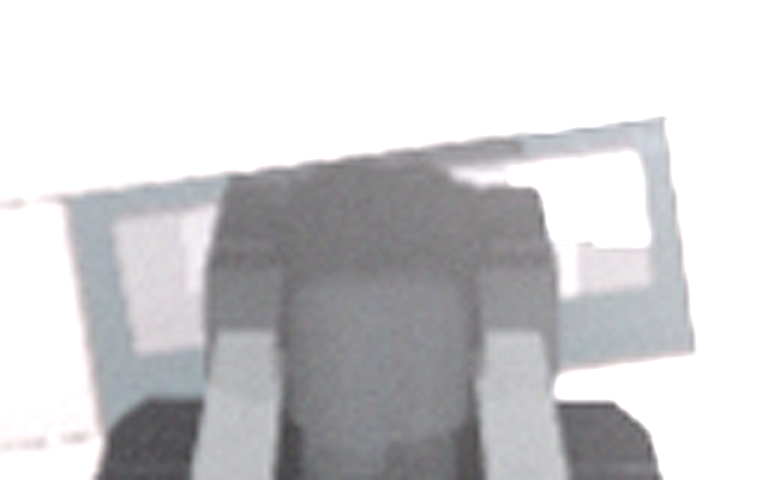

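```bash
python3 -m creep '[{"xyz":[0,0,0],"turn":[0.03,0,0],"grip":255},{"xyz":[0,0,0],"turn":[0.03,0,0],"grip":255},{"xyz":[0,0,0],"turn":[0,0,0],"grip":255},{"xyz":[0,0,0],"turn":[0,0,0],"grip":255},{"xyz":[0,0,0],"turn":[0,0,0],"grip":255}]'
python3 - <<'E'
from h import *
delta([.537,.0968,.0687],-82.5); print(T()[2]['moment'])
c=snap('wrist','wrist16')['color'][:,:,::-1]
a=cv2.resize(c[195:275,220:350],(780,480),interpolation=cv2.INTER_CUBIC)
cv2.imwrite('pics/c21.png',cv2.convertScaleAbs(a,alpha=2.,beta=0))
E
```

```text
t: 17.65
tcp_pos: [0.5386, 0.0958, 0.0688]
tcp_rot: [155.4, 89.7, -28.7]
wrist_force: [3.9, -5.0, -0.5]
gripper_width: 0.0097
t 17.65 p [0.5386 0.0958 0.0688] ya -94.1 tilt [ 0.005 -0.003 -1.   ] F [ 3.9 -5.  -0.5] w 0.0097 q6 [  2.8  11.8 108.9  -0.2  59.   97. ]
shift(tool mm) before turn [ 0.1 -0.9  1.7]
turn about tool x rad: near -0.2025 other 2.9391
shift after near turn [ 0.1 -1.2  1.5]
[-0.90217829 -0.89962091  0.3399938 ]
```

View pics/c21.png

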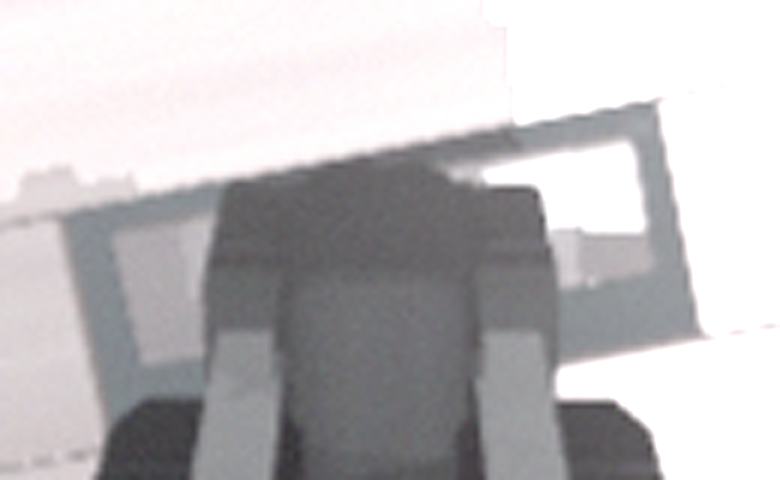

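Moment about z jumped to 0.34 N·m and the crossbar is parallel to the slot in the picture, so the stop is reached. I'll unload slightly, open and lift straight up.

```bash
python3 -m creep '[{"xyz":[0,0,0],"turn":[-0.03,0,0],"grip":255},{"xyz":[0,0,0],"turn":[-0.02,0,0],"grip":255},{"xyz":[0,0,0],"turn":[0,0,0],"grip":200},{"xyz":[0,0,0],"turn":[0,0,0],"grip":150},{"xyz":[0,0,0],"turn":[0,0,0],"grip":130},{"xyz":[0,0,0],"turn":[0,0,0],"grip":130},{"xyz":[0,0,0],"turn":[0,0,0],"grip":130},{"xyz":[0,0,0],"turn":[0,0,0],"grip":130}]' 20
python3 - <<'E'
from h import *
delta([.537,.0968,.0687],-82.5); print(T()[2]['moment'])
c=snap('wrist','wrist17')['color'][:,:,::-1]
cv2.imwrite('pics/c22.png',cv2.convertScaleAbs(c[150:400],alpha=1.8,beta=0))
E
```

```text
t: 18.37
tcp_pos: [0.536, 0.0975, 0.0679]
tcp_rot: [-17.2, 90.0, 161.3]
wrist_force: [0.7, -0.4, -0.5]
gripper_width: 0.0418
t 18.37 p [0.536  0.0975 0.0679] ya -91.48 tilt [-0.001  0.    -1.   ] F [ 0.7 -0.4 -0.5] w 0.0418 q6 [  2.9  11.8 109.    0.   59.2  94.4]
shift(tool mm) before turn [-0.8  0.6 -1.1]
turn about tool x rad: near -0.1567 other 2.9849
shift after near turn [-0.8  0.8 -1. ]
[-0.02340523 -0.01156835  0.00575348]
```

View pics/c22.png

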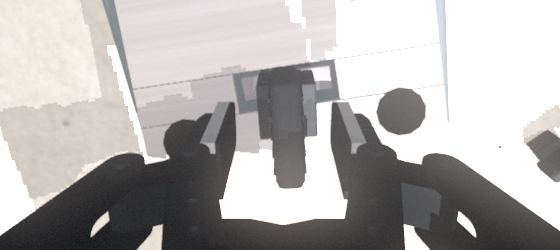

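Released, and the key is still on the shaft between the open jaws. Lifting straight up, then turning for the left pad.

```bash
python3 -m creep '[{"xyz":[-6,0,0],"turn":[0,0,0],"grip":130},{"xyz":[-12,0,0],"turn":[0,0,0],"grip":130},{"xyz":[-18,0,0],"turn":[0,0,0],"grip":130},{"xyz":[-22,0,0],"turn":[0,0,0],"grip":130},{"xyz":[-22,0,0],"turn":[0,0,0],"grip":130},{"xyz":[-15,0,0],"turn":[0,0,0],"grip":130},{"xyz":[-5,0,0],"turn":[-0.1,0,0],"grip":255},{"xyz":[0,0,0],"turn":[-0.12,0,0],"grip":255},{"xyz":[0,0,0],"turn":[-0.12,0,0],"grip":255},{"xyz":[0,0,0],"turn":[-0.12,0,0],"grip":255},{"xyz":[0,0,0],"turn":[-0.12,0,0],"grip":255},{"xyz":[0,0,0],"turn":[-0.12,0,0],"grip":255}]'
python3 -m creep '[{"xyz":[0,0,0],"turn":[-0.12,0,0],"grip":255},{"xyz":[0,0,0],"turn":[-0.12,0,0],"grip":255},{"xyz":[0,0,0],"turn":[-0.12,0,0],"grip":255},{"xyz":[0,0,0],"turn":[-0.12,0,0],"grip":255},{"xyz":[0,0,0],"turn":[-0.12,0,0],"grip":255},{"xyz":[0,0,0],"turn":[-0.12,0,0],"grip":255},{"xyz":[0,0,0],"turn":[-0.12,0,0],"grip":255},{"xyz":[0,0,0],"turn":[-0.12,0,0],"grip":255},{"xyz":[0,0,0],"turn":[-0.06,0,0],"grip":255},{"xyz":[0,0,0],"turn":[0,0,0],"grip":255}]'
python3 - <<'E'
from h import *
delta([.5088,.154,.14],7.5)
s=snap('scene','scene18')['color'][:,:,::-1];t=snap('top','top18')['color'][:,:,::-1]
c=snap('wrist','wrist18')
a=cv2.resize(s[130:240,190:320],(390,330),interpolation=cv2.INTER_CUBIC);b=cv2.resize(t[140:240,180:290],(363,330),interpolation=cv2.INTER_CUBIC)
cv2.imwrite('pics/c23.png',cv2.convertScaleAbs(np.hstack([a,b]),alpha=1.7,beta=0))
E
```

```text
t: 19.42
tcp_pos: [0.5368, 0.0972, 0.1697]
tcp_rot: [146.0, 89.9, 5.0]
wrist_force: [-0.2, 0.2, -0.2]
gripper_width: -0.0001
t: 20.25
tcp_pos: [0.5368, 0.0973, 0.1695]
tcp_rot: [87.6, 89.9, 4.7]
wrist_force: [-0.6, -0.5, -0.3]
gripper_width: 0.0001
t 20.25 p [0.5368 0.0973 0.1695] ya 7.1 tilt [ 0.002  0.    -1.   ] F [-0.6 -0.5 -0.3] w 0.0001 q6 [  2.9   4.5 105.1   0.   70.2  -4.2]
shift(tool mm) before turn [ 29.5 -20.8 -59.8]
turn about tool x rad: near -0.0069 other 3.1347
shift after near turn [ 29.5 -20.4 -59.9]
```

View pics/c23.png

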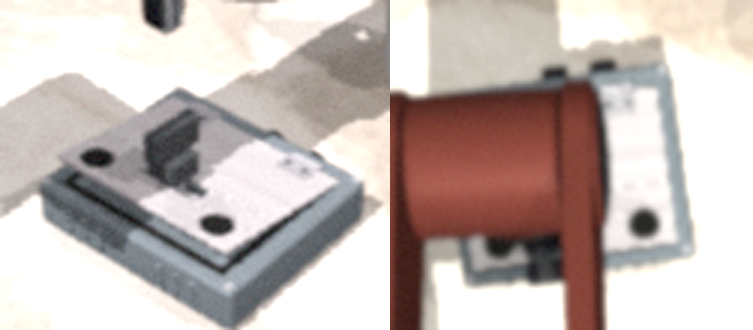

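View pics/wrist18.png

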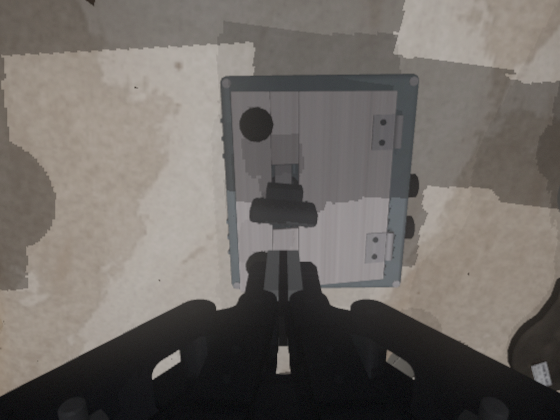

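Run:
```python
from h import *
w=ld('wrist18'); g=cv2.cvtColor(w['color'],cv2.COLOR_RGB2GRAY)
m=((g[100:150,230:285]<48)*255).astype(np.uint8); n,l,s,ce=cv2.connectedComponentsWithStats(m)
for i in range(1,n):
    if s[i,4]>200: print(s[i],ray(w,*(ce[i]+[230,100]),.068))
```

```text
[ 16   8  27  33 618] [0.51206909 0.15221135 0.068     ]
```

```bash
python3 -m creep '[{"xyz":[0,-4,-8],"turn":[0,0,0],"grip":255},{"xyz":[0,-5,-16],"turn":[0,0,0],"grip":255},{"xyz":[0,-5,-16],"turn":[0,0,0],"grip":255},{"xyz":[8,-4,-12],"turn":[0,0,0],"grip":255},{"xyz":[16,-2.5,-8],"turn":[0,0,0],"grip":255},{"xyz":[20,0,0],"turn":[0,0,0],"grip":255},{"xyz":[20,0,0],"turn":[0,0,0],"grip":255},{"xyz":[16,0,0],"turn":[0,0,0],"grip":255},{"xyz":[8,0,0],"turn":[0,0,0],"grip":255},{"xyz":[2,0,0],"turn":[0,0,0],"grip":255},{"xyz":[0,0,0],"turn":[0,0,0],"grip":255}]'
python3 - <<'E'
from h import *
delta([.509,.154,.06],7.5)
s=snap('scene','scene19')['color'][:,:,::-1]
c=snap('wrist','wrist19')['color'][:,:,::-1]
a=cv2.resize(s[130:240,190:320],(390,330),interpolation=cv2.INTER_CUBIC);b=cv2.resize(c[100:400,100:460],(396,330))
cv2.imwrite('pics/c24.png',cv2.convertScaleAbs(np.hstack([a,b]),alpha=1.7,beta=0))
E
```

```text
t: 21.32
tcp_pos: [0.508, 0.1544, 0.0774]
tcp_rot: [-88.0, 89.9, -171.0]
wrist_force: [0.4, -0.2, 0.6]
gripper_width: -0.0003
t 21.32 p [0.508  0.1544 0.0774] ya 7.05 tilt [-0.001 -0.    -1.   ] F [ 0.4 -0.2  0.6] w -0.0003 q6 [  9.3   9.5 110.6   0.   60.    2.3]
shift(tool mm) before turn [17.4  1.   0.5]
turn about tool x rad: near -0.0079 other 3.1337
shift after near turn [17.4  1.   0.5]
```

View pics/c24.png

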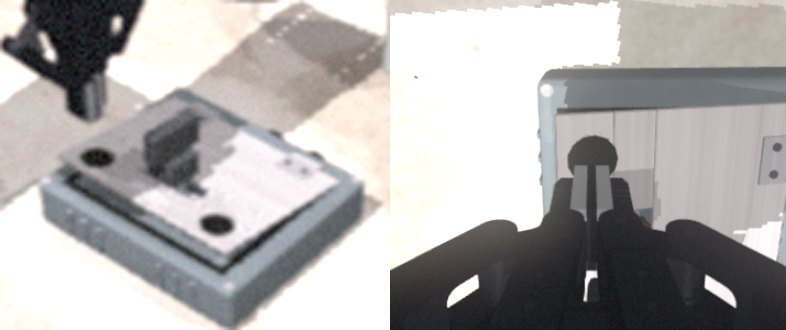

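```bash
python3 -m creep '[{"xyz":[8,1,0],"turn":[0,0,0],"grip":255},{"xyz":[8,0,0],"turn":[0,0,0],"grip":255},{"xyz":[6,0,0],"turn":[0,0,0],"grip":255},{"xyz":[4,0,0],"turn":[0,0,0],"grip":255},{"xyz":[3,0,0],"turn":[0,0,0],"grip":255},{"xyz":[0,0,0],"turn":[0,0,0],"grip":255}]'
python3 -m creep '[{"xyz":[3,0,0],"turn":[0,0,0],"grip":255},{"xyz":[3,0,0],"turn":[0,0,0],"grip":255},{"xyz":[3,0,0],"turn":[0,0,0],"grip":255},{"xyz":[0,0,0],"turn":[0,0,0],"grip":255}]'
python3 - <<'E'
from h import *
delta([.509,.154,.06],7.5)
E
```

```text
t: 21.92
tcp_pos: [0.5087, 0.1542, 0.0479]
tcp_rot: [-87.6, 89.9, -170.6]
wrist_force: [-0.3, -0.2, -0.6]
gripper_width: -0.0002
t: 22.25
tcp_pos: [0.5098, 0.1544, 0.0403]
tcp_rot: [111.1, 90.0, 28.1]
wrist_force: [-1.7, -0.2, 6.1]
gripper_width: 0.0002
t 22.25 p [0.5098 0.1544 0.0403] ya 7.05 tilt [ 0.  0. -1.] F [-1.7 -0.2  6.1] w 0.0002 q6 [  9.3  12.9 111.3   0.   55.7   2.2]
shift(tool mm) before turn [-19.7  -0.9   0.3]
turn about tool x rad: near -0.0079 other 3.1337
shift after near turn [-19.7  -0.9   0.3]
```

Contact at TCP z≈0.041 with 6 N. Flush should come about 18 mm lower.

```bash
python3 -m creep '[{"xyz":[2,0,0],"turn":[0,0,0],"grip":255},{"xyz":[2,0,0],"turn":[0,0,0],"grip":255},{"xyz":[2,0,0],"turn":[0,0,0],"grip":255},{"xyz":[2,0,0],"turn":[0,0,0],"grip":255},{"xyz":[0,0,0],"turn":[0,0,0],"grip":255}]'
python3 -m creep '[{"xyz":[2,0,0],"turn":[0,0,0],"grip":255},{"xyz":[2,0,0],"turn":[0,0,0],"grip":255},{"xyz":[2,0,0],"turn":[0,0,0],"grip":255},{"xyz":[0,0,0],"turn":[0,0,0],"grip":255}]'
python3 - <<'E'
from h import *
delta([.509,.154,.024],7.5)
s=snap('scene','scene20')['color'][:,:,::-1]
cv2.imwrite('pics/c25.png',cv2.convertScaleAbs(cv2.resize(s[130:240,190:320],(709,600),interpolation=cv2.INTER_CUBIC),alpha=1.7,beta=0))
E
```

```text
t: 22.67
tcp_pos: [0.5088, 0.1543, 0.0325]
tcp_rot: [-88.8, 89.9, -171.7]
wrist_force: [-3.1, -1.0, 6.7]
gripper_width: -0.0003
t: 23.0
tcp_pos: [0.5086, 0.1543, 0.0266]
tcp_rot: [-89.0, 89.8, -171.9]
wrist_force: [-4.3, -0.8, 7.2]
gripper_width: -0.0002
t 23.0 p [0.5086 0.1543 0.0266] ya 7.05 tilt [-0.003 -0.    -1.   ] F [-4.3 -0.8  7.2] w -0.0002 q6 [  9.3  14.2 111.6   0.   54.4   2.2]
shift(tool mm) before turn [2.6 0.4 0.3]
turn about tool x rad: near -0.0078 other 3.1338
shift after near turn [2.6 0.4 0.3]
```

View pics/c25.png

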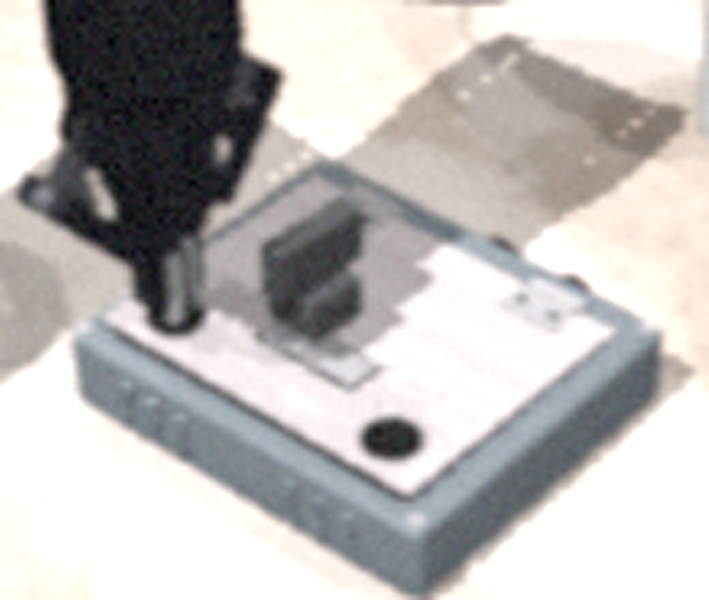

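```bash
python3 -m creep '[{"xyz":[1.5,0,0],"turn":[0,0,0],"grip":255},{"xyz":[1.5,0,0],"turn":[0,0,0],"grip":255},{"xyz":[1,0,0],"turn":[0,0,0],"grip":255},{"xyz":[0,0,0],"turn":[0,0,0],"grip":255},{"xyz":[0,0,0],"turn":[0,0,0],"grip":255}]'
python3 - <<'E'
from h import *
delta([.509,.154,.024],7.5)
E
```

```text
t: 23.47
tcp_pos: [0.5085, 0.1543, 0.0229]
tcp_rot: [-88.3, 89.8, -171.3]
wrist_force: [-4.7, -1.0, 8.3]
gripper_width: 0.0002
t 23.47 p [0.5085 0.1543 0.0229] ya 7.06 tilt [-0.003 -0.    -1.   ] F [-4.7 -1.   8.3] w 0.0002 q6 [  9.3  14.5 111.7   0.   54.    2.2]
shift(tool mm) before turn [-1.1  0.5  0.3]
turn about tool x rad: near -0.0077 other 3.1339
shift after near turn [-1.1  0.5  0.3]
```

```bash
python3 -m creep '[{"xyz":[1,0,0],"turn":[0,0,0],"grip":255},{"xyz":[0,0,0],"turn":[0,0,0],"grip":255},{"xyz":[0,0,0],"turn":[0,0,0],"grip":255}]'
python3 -m creep '[{"xyz":[1,0,0],"turn":[0,0,0],"grip":255},{"xyz":[0,0,0],"turn":[0,0,0],"grip":255},{"xyz":[0,0,0],"turn":[0,0,0],"grip":255}]'
```

```text
t: 23.72
tcp_pos: [0.5085, 0.1543, 0.0225]
tcp_rot: [-87.8, 89.8, -170.7]
wrist_force: [-6.3, -0.8, 11.6]
gripper_width: -0.0001
t: 23.97
tcp_pos: [0.5086, 0.1543, 0.0223]
tcp_rot: [-87.0, 89.8, -169.9]
wrist_force: [-8.9, -1.0, 16.8]
gripper_width: 0.0002
```

```bash
python3 -m creep '[{"xyz":[0.8,-0.8,0],"turn":[0,0,0],"grip":255},{"xyz":[0,0,0],"turn":[0,0,0],"grip":255},{"xyz":[0,0,0],"turn":[0,0,0],"grip":255},{"xyz":[0,0,0],"turn":[0,0,0],"grip":255}]'
python3 - <<'E'
from h import *
s=snap('scene','scene21')['color'][:,:,::-1]; snap('top','top21')
cv2.imwrite('pics/c26.png',cv2.convertScaleAbs(cv2.resize(s[130:240,190:320],(709,600),interpolation=cv2.INTER_CUBIC),alpha=1.7,beta=0))
c=snap('wrist','wrist21')
delta([.509,.154,.024],7.5)
E
```

```text
t: 24.3
tcp_pos: [0.5086, 0.1543, 0.0222]
tcp_rot: [-85.1, 89.9, -168.1]
wrist_force: [-8.6, -1.2, 19.2]
gripper_width: 0.0
t 24.45 p [0.5086 0.1543 0.0222] ya 7.07 tilt [-0.002 -0.    -1.   ] F [-8.4 -2.3 18.7] w -0.0003 q6 [  9.3  14.6 111.7  -0.   53.8   2.3]
shift(tool mm) before turn [-1.8  0.4  0.4]
turn about tool x rad: near -0.0075 other 3.1341
shift after near turn [-1.8  0.4  0.4]
```

View pics/c26.png

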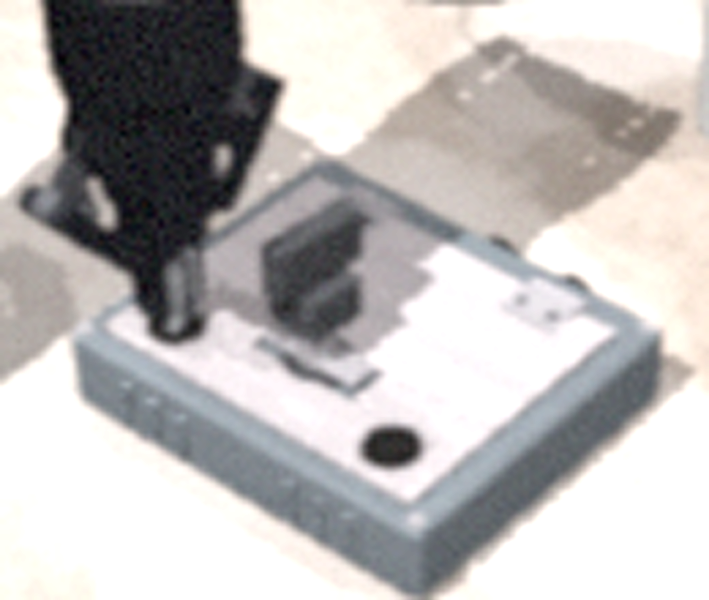

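View pics/scene21.png

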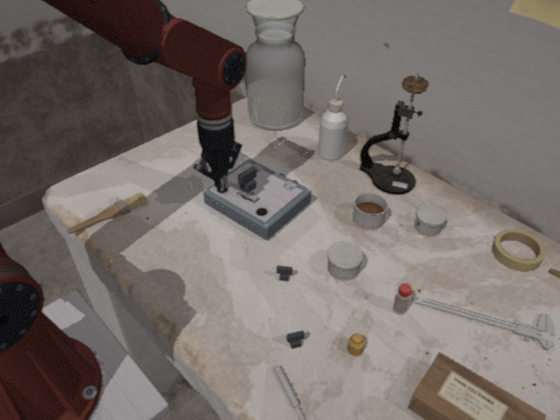

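The scene view shows the panel flush, the crossbar through the slot and the key upright on the shaft. The tin (345,260), vial (404,298) and weight (357,344) are where they started. I'm handing in.

Run:
```python
from h import *
arm.sign_off(); st=arm.state(); print(st['t'],st['wrist_force'],st['tcp_pos'])
```

```text
the job is handed in; nothing more can be done
the job is handed in; nothing more can be done
```

The key is fully on the shaft, the fastener is turned to its stop, and the panel was flush with the fingers still pressing it when I handed in at about 24.5 s. No verdict was reported, so this rests on my own checks.

- **Key:** I picked the largest of the three look-alikes and fitted it onto the shaft. It met upward contact with its underside at about 71 mm, which is the fully seated height.
- **Turn:** I turned it clockwise until the moment about the vertical rose to 0.34 N·m. The crossbar then looked parallel to the slot in the wrist picture. I released the key on the shaft.
- **Press:** I pressed the left pad down about 19 mm. After that the force rose with almost no further travel.
- **Last checks:** The vertical push was about 19 N with the panel stopped. The final picture shows the panel flush, the crossbar through the slot and the key upright. The tin, vial and weight were at their starting pixels.

**What disagreed:**
- **First grasp:** It closed on nothing. The real fingertips are about 27–30 mm behind the reported TCP, although the brief says the TCP is at the very end of the fingers. I spotted this in the pictures and by touch and worked with that offset.
- **Gripper width:** It read about 10 mm on the 12 mm thumb bar.
- **Sideways load:** About 8 N of sideways drag remained on the fingers at the end.

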